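# Set the stop collar to the preset gauge

### The arm

A 6-joint arm with a two-finger parallel gripper is mounted at the origin on a cart in front of the work surface, level with it; the furniture and walls round the work are solid. World frame = base frame: x ahead of the robot, y to its left, z up, the work surface at z = 0. Lengths are in m, angles in degrees, forces in N, time in s.
With the tool pointing down it reaches from about 0.3 to 0.75 m from the base axis. Payload 8.5 kg.
Tool frame: the origin (TCP) lies at the very end of the fingers, on their centre line; the grasp point (between the pads) lies 19 mm behind it (hold_point_z is the distance from the TCP to the grasp point, in m); z points along the fingers, y is the direction in which the jaws open and shut (so a half turn about z gives the same grasp; the last joint's range is limited). The gripper opens to 85 mm and grips with 20 to 120 N. Pads are 22 mm wide; open, the fingers measure 114 mm over their backs; the gripper's body (76 mm by 85 mm) begins 54 mm behind the grasp point. The pads swing forward as they close: fully open they stand 13 mm farther back than shut.
Start: joints at [-77.653, 21.807, 74.336, -0, 83.858, -12.336], TCP at [0.23, -0.5, 0.197] pointing down, gripper open.
Joint ranges: [-178.18, 178.18], [-50.72, 133.34], [12.68, 142.11], [-81.47, 261.47], [9.98, 163.14], [-165.26, 165.26]. Speed limits (degrees/s): [136.94, 136.94, 180, 180, 180, 180].

### API

Orientations are given as a 3x3 rotation matrix whose columns are the frame's x, y, z axes.
In Python, from rig import observe, get_image, close_job, hold_point_z gives the robot as it stands. The module is installed in compiled form; this text tells all that it offers.
- The arm moves only by the tool jog_arm, never from a script. Its arguments are lists of equal length, an entry for each row: "travel": the shift along the world's x, y, z in m, a list of three; "dr": the turn, a rotation vector about the world's x, y, z in rad, a list of three. In form: {"travel": [[x, y, z], ...], "dr": [[rx, ry, rz], ...]}. A call has 1 to 20 rows; each row shifts and turns the commanded pose from where the row before left it; what a row does not reach is not made up. A row lasts 1/12 s, in which the tool goes at most 41.7 mm and 7.16 degrees, less where a joint would pass 70% of its speed; a pose out of reach is approached as far as the arm can. A call with a gripper value outside its range is refused whole. "jaw" is the finger opening in m, from 0 to 0.0854, set as the call begins (left out, the last holds). The fingers move at their own pace and stop on an object; "newtons" is the grip in N (left out, the last holds). Time passes only in rows, so rows that do not move let the fingers close. It gives the time, the measured TCP pose, the force and the opening at its end, in the units of the state.
- observe(): the state, without advancing time (a new reading comes with each control period).
- get_image(name): name is "side" or "top" or "wrist"; returns a dict with "color" (400x640x3 uint8, red, green, blue), "fovy" (degrees; the focal length in pixels is half the picture's height over the tangent of half this angle, whatever the lens; pixels are square), "cx", "cy" (the principal point, pixels), "k1" (the pictures are not rectified: a ray, as slopes to the right and down, at radius r is drawn at 1 + k1 r^2 times it, then the intrinsics apply), "R" (3x3) and "t" (3): a world point X has camera coordinates R X + t. Camera axes: x right, y down, z forward; pixel columns grow to the right and rows downward; lengths in m; the calibration is good to about 2 mm. A picture is of the moment at which its call begins. There is no depth.
- close_job(): hands the job in, once; it reports no verdict.
The state is a dict: "time_s": time; "q": joint angles; "qvel": joint speeds; "joint_efforts": joint torques, N m; "position": TCP position; "tool_rot": TCP orientation; "ft_force": force on the tool from outside, world axes, zero at the start; "wrist_torque": the same for the moment, N m; "grip_width": finger opening in m.
Only numpy, scipy, OpenCV 4.12 (cv2) and the standard library are available. Lean on these libraries where they do the work, as an engineer would, in place of code of your own. Each camera call takes 0.05 s, during which the arm holds its last target.

### The job

Slide the forked height gauge under the knurled collar of the stand, flat on the stand's foot, until the rod sits at the end of the fork's slot. Then spin the collar clockwise down its thread until it just nips the gauge, snug at about 10 N and never above 30 N, and let go with the gauge left nipped in place. Leave the wax lump, the loupe and the steel block where they are.

Things in the scene. Friction and masses are not known exactly. Their poses are not given: they have to be found in the camera images.
- stand: Height-stop stand, fixed to the bench. Round dark steel foot, 100 mm across and 8 mm thick, with an upright threaded steel rod of 12 mm diameter in its centre whose top is 84 mm above the bench. Origin on the rod's axis at the foot's underside (bench level); z up.
- collar: Knurled brass collar on the stand's rod, 40 mm diameter, 26 mm tall with the black pad under it. Origin on the rod's axis at the pad's underside; z up; it turns about z. Right-hand multi-start thread, 30 mm a turn (4.8 mm per rad): clockwise seen from above lowers it. At the start its underside is 3 to 13 mm above the top of the gauge when that stands on the foot: 0.7 to 2.7 rad of turning.
- collar_top (a point): Centre of the collar's top face, on the rod's axis. It may be gripped from above anywhere round its side, the rod standing up between the fingers. Constant friction in the thread, about 0.08 N m, resists turning either way and holds it where it is left; bearing on the gauge adds a steady 0.005 N m per newton, against tightening. The pad under it is springy, about 25 N per mm.
- gauge: Loose forked height gauge of steel, 0.22 to 0.36 kg, picked up by its grip block: 36 mm long (x), 18 mm wide (y), 26 mm tall. Origin under the grip block's centre; x points to the fork's open mouth, z up. The fork is 34 mm wide, from 18 mm to 85 mm ahead of the origin; its slot is 16 mm wide, open in front, and ends 60 mm ahead of the origin.
- gauge_seat (a point): Point in the fork's slot at the gauge's underside, 66 mm ahead of the gauge's origin: the rod's axis passes here when the rod touches the end of the slot.
- gauge_mouth (a point): Front end of the fork, at the gauge's underside, 85 mm ahead of its origin. The fork's lower part is 14 mm thick; an upper plate over it, from 39 mm ahead of the origin to here, has the gauging face as its top. It was set beforehand to 24 to 31 mm above the underside, differs each time, is stiff, and must be found by feel with the collar.
- wax_lump: Bystander: lump of brown wax, 41x50x19 mm, loose. Origin under its centre.
- loupe: Bystander: small folding loupe, 24x32x19 mm, loose. Origin under its centre.
- bench_block: Bystander: square steel block, 60x60x18 mm, loose. Origin under its centre.
Not all that is in view belongs to the job. Of the things that look like the gauge, the larger one is meant.

How it is judged (in metres and radians):
On the way:
1. the gauge lies flat on the foot under the collar with the rod at the end of its slot, the collar not yet bearing on it (horizontal distance between gauge_seat and stand below 0.004 m and height (world z) of gauge below 0.0105 m and angle between gauge's own z axis and vertical below 0.06 rad and contact force between collar and gauge below 0.5 N), for 0.2 s.
At the end, for the whole second after the job is handed in: The collar bears on the gauge with 2 to 30 N, the gauge lies level under it with the rod within 4 mm of the slot's end point, and everything is at rest and released (contact force between collar and gauge between 2 and 30 N and horizontal distance between gauge_seat and stand below 0.004 m and angle between gauge's own z axis and vertical below 0.06 rad and linear speed of gauge below 0.01 m/s and angular speed of collar below 0.1 rad/s); the robot touches nothing.
It fails at once if the collar presses on the gauge with more than 30 N (contact force between collar and gauge above 30 N).
It fails at once if a bystander (wax lump, loupe, steel block) is moved by more than 15 mm (distance of any of wax_lump, loupe, bench_block from where it was at the start of the episode above 0.015 m).
It also fails if it takes over 72 s, if anything falls off the work surface, if the arm or the gripper's body presses on something with over 40 N, if the wrist force passes 120 N, or if a joint passes its speed limit or range.

## Working session

There is one attempt and no reset: what is moved stays moved. The work goes in short steps, Python scripts to look and compute and a tool call to move; the robot and the scene stay as the last step left them, time stands still between calls to the robot, and variables do not carry over. Pictures are saved under pics/ and viewed, and the job is handed in when it is done.

Besides the shell and the picture viewer there is one more tool, called as name(argument=value, ...), one argument or row to a line, values as JSON. jog_arm: Moves the arm, as the interface text tells. Its arguments: {"type":"object","properties":{"travel":{"type":"array"},"dr":{"type":"array"},"jaw":{"type":"number"},"newtons":{"type":"number"}},"required":["travel","dr"]}

```bash
mkdir -p pics; cat > h.py <<'E'
import numpy as np, cv2
from rig import observe, get_image, close_job, hold_point_z
def snap(name, fn):
    d=get_image(name); cv2.imwrite('pics/'+fn, cv2.cvtColor(d['color'],cv2.COLOR_RGB2BGR))
    np.save('pics/'+fn[:-4]+'.npy', d, allow_pickle=True); return d
def load(fn): return np.load('pics/'+fn+'.npy',allow_pickle=True).item()
def K(d):
    h=d['color'].shape[0]; f=h/2/np.tan(np.radians(d['fovy'])/2)
    return np.array([[f,0,d['cx']],[0,f,d['cy']],[0,0,1]])
def dist(d): return np.array([d['k1'],0,0,0,0.])
def ray(d,px):
    p=cv2.undistortPoints(np.array(px,float).reshape(-1,1,2),K(d),dist(d)).reshape(-1,2)
    R=np.array(d['R']);t=np.array(d['t']).ravel()
    v=np.c_[p,np.ones(len(p))]@R; return -R.T@t, v
def onz(d,px,z):
    c,v=ray(d,px); s=(z-c[2])/v[:,2]; return c+v*s[:,None]
def proj(d,X):
    R=np.array(d['R']);t=np.array(d['t'],float).ravel()
    return cv2.projectPoints(np.array(X,float).reshape(-1,1,3),cv2.Rodrigues(R)[0],t,K(d),dist(d))[0].reshape(-1,2)
E
python3 - <<'E'
from h import *
for n in ['side','top','wrist']:
    d=snap(n,n+'0.png'); print(n,d['fovy'],d['k1'],-np.array(d['R']).T@np.array(d['t']).ravel())
s=observe(); print(s); print(hold_point_z)
E
```

```text
side 57.791531613426805 -0.059351785208482825 [0.49053223 0.50179197 0.62645563]
top 42.220863250491085 -0.1047272568717895 [ 0.41673942 -0.22501797  1.10603745]
wrist 62.908842076909586 -0.039038497868377965 [ 0.29001983 -0.47180127  0.37290764]
{'time_s': 0.15, 'q': array([-7.76529553e+01,  2.18346919e+01,  7.43713344e+01,  1.24898347e-03,
        8.38564621e+01, -1.23371797e+01]), 'qvel': array([-0.038864  , -0.10141345, -0.1720328 ,  0.02872271, -0.03261285,
        0.03401862]), 'joint_efforts': array([ 1.91850500e-03, -4.48627245e+01, -2.31345069e+01, -1.79252238e-04,
        3.80316676e-03,  5.06223671e-06]), 'position': array([ 0.22962832, -0.49950665,  0.19694981]), 'tool_rot': array([[ 9.08624203e-01,  4.17614670e-01, -2.12039653e-04],
       [ 4.17614646e-01, -9.08623609e-01,  1.07003787e-03],
       [ 2.54199275e-04, -1.06081317e-03, -9.99999405e-01]]), 'ft_force': array([ 0.26233396,  0.79923321, -0.35885877]), 'wrist_torque': array([-0.04156199,  0.03590189, -0.01049865]), 'grip_width': 0.08584833724749229}
0.0187
```

View pics/top0.png

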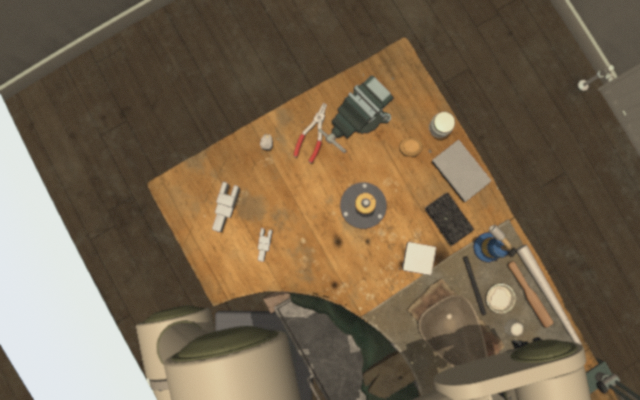

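View pics/side0.png

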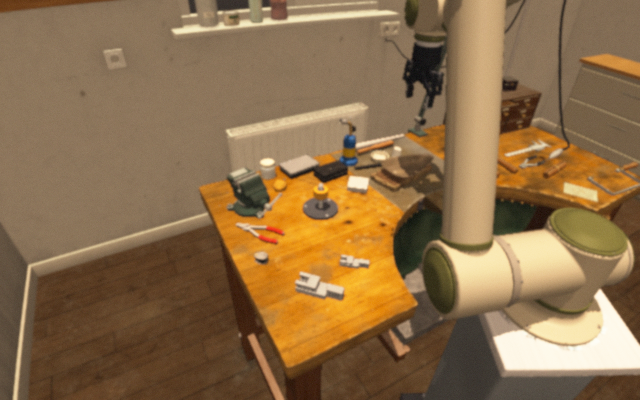

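View pics/wrist0.png

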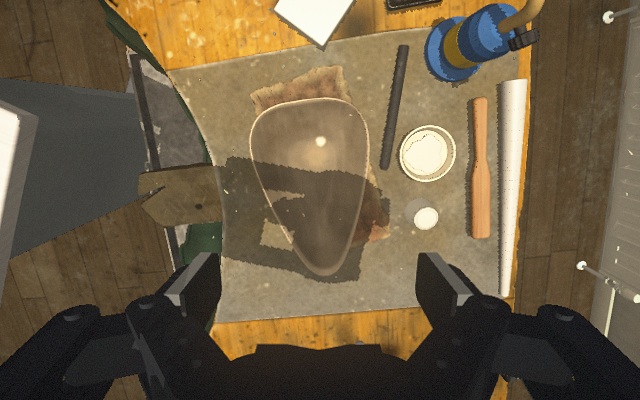

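Candidates for the gauge are the large fork at top (226,206) / side (318,286) and the small fork at top (265,244) / side (353,261). By the description it's the larger one. I'll check it in a crop.

```bash
python3 - <<'E'
from h import *
a=cv2.imread('pics/top0.png')[165:275,190:400]; a=cv2.resize(a,None,fx=3.6,fy=3.6,interpolation=cv2.INTER_CUBIC)
b=cv2.imread('pics/side0.png')[160:310,240:400]; b=cv2.resize(b,None,fx=4,fy=4,interpolation=cv2.INTER_CUBIC)
cv2.imwrite('pics/c1.png',a);cv2.imwrite('pics/c2.png',b)
d=load('top0')
for n,p,z in [('gauge',(226,206),.015),('small',(265,244),.01),('rod',(366,203),.084),('foot',(363,205),.008),('wax?',(410,147),.01),('white',(420,258),.018),('grey',(461,170),.01),('loupe?',(266,142),.01)]:
    print(n,onz(d,[p],z)[0].round(3))
E
```

```text
gauge [ 0.499 -0.016  0.015]
small [ 0.418 -0.099  0.01 ]
rod [ 0.5   -0.307  0.084]
foot [ 0.502 -0.306  0.008]
wax? [ 0.626 -0.408  0.01 ]
white [ 0.389 -0.425  0.018]
grey [ 0.577 -0.518  0.01 ]
loupe? [ 0.637 -0.099  0.01 ]
```

View pics/c1.png

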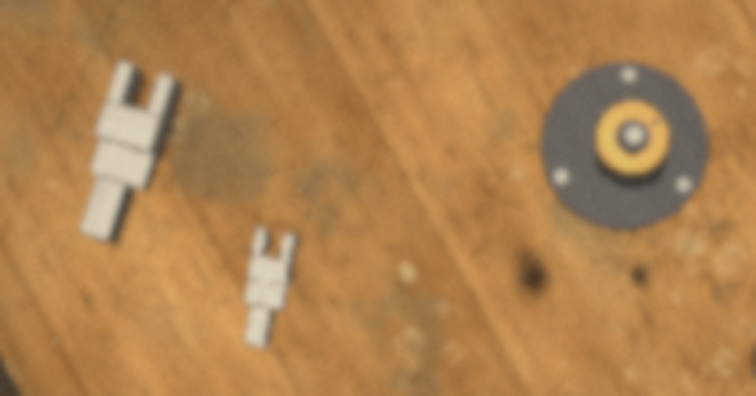

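View pics/c2.png

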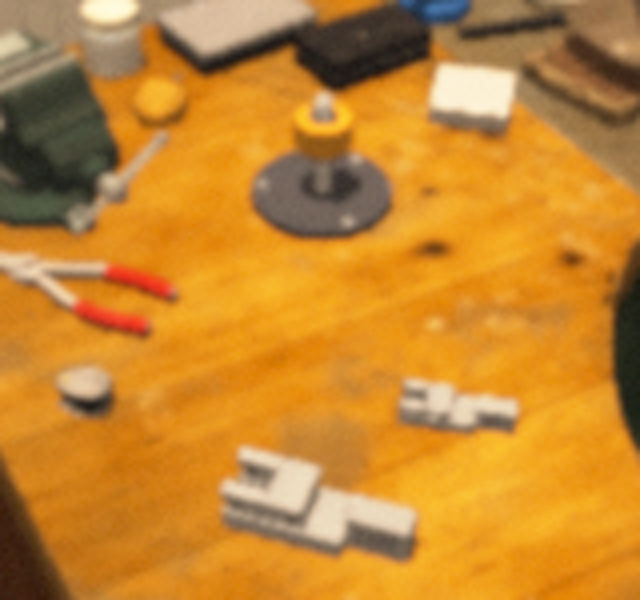

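The crop confirms it. The large fork's grip block is toward the robot at top (217,230) and its mouth is away from the robot at (231,185). The stand is at (363,205). Next I'll move the wrist camera over the gauge.

```bash
python3 - <<'E'
from h import *
d=load('top0')
P=onz(d,[(217.5,229),(230.7,185)],.02); print(P); v=P[1]-P[0]; print(np.linalg.norm(v),np.degrees(np.arctan2(v[1],v[0])))
E
```

```text
[[ 0.44949979  0.00084239  0.02      ]
 [ 0.54279051 -0.02585345  0.02      ]]
0.09703518459947963 -15.968870984791327
```

jog_arm(
  travel=[
    [0, 0.02, 0.03],
    [0, 0.035, 0.02],
    [0.01, 0.038, 0],
    [0.01, 0.038, 0],
    [0.01, 0.038, 0],
    [0.01, 0.038, 0],
    [0.01, 0.038, 0],
    [0.01, 0.038, 0],
    [0.01, 0.038, 0],
    [0.01, 0.038, 0],
    [0.01, 0.038, 0],
    [0.01, 0.038, 0],
    [0.01, 0.038, 0],
    [0.02, 0.02, 0],
    [0.02, 0.01, 0],
    [0.02, 0, 0],
    [0, 0, 0],
    [0, 0, 0],
  ],
  dr=[
    [0, 0, -0.06],
    [0, 0, -0.06],
    [0, 0, -0.06],
    [0, 0, -0.06],
    [0, 0, -0.06],
    [0, 0, -0.06],
    [0, 0, -0.06],
    [0, 0, -0.06],
    [0, 0, -0.06],
    [0, 0, -0.06],
    [0, 0, -0.06],
    [0, 0, -0.06],
    [0, 0, 0],
    [0, 0, 0],
    [0, 0, 0],
    [0, 0, 0],
    [0, 0, 0],
    [0, 0, 0],
  ],
)

```text
time_s: 1.65
position: [0.3997, 0.0035, 0.2469]
tool_rot: [[0.959, -0.284, -0.001], [-0.284, -0.959, 0.0], [-0.001, 0.0, -1.0]]
ft_force: [-0.2, 0.3, -1.3]
grip_width: 0.0853
```

```bash
python3 - <<'E'
from h import *
snap('wrist','w1.png'); s=observe(); print(s['q'].round(1),s['position'],s['time_s'])
E
```

```text
[-16.6   4.2  89.8  -0.   86.1  89.9] [0.39917652 0.0033052  0.24710411] 1.7
```

View pics/w1.png

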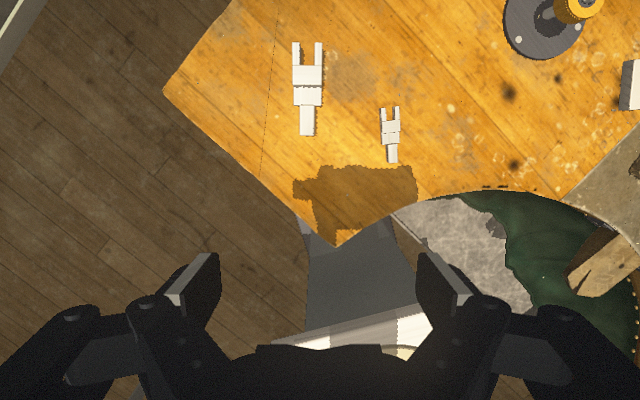

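The wrist view shows the large gauge with its mouth at (307,45) and its grip block's rear at (307,135). The small decoy is at (390,135). I'll measure it by mask.

```bash
python3 - <<'E'
from h import *
d=load('w1')
a=cv2.imread('pics/w1.png')[30:150,260:420]; cv2.imwrite('pics/c3.png',cv2.resize(a,None,fx=5,fy=5,interpolation=cv2.INTER_NEAREST))
hsv=cv2.cvtColor(d['color'],cv2.COLOR_RGB2HSV)
m=((hsv[...,1]<60)&(hsv[...,2]>150)).astype(np.uint8)
for y in range(38,142,3):
    xs=np.where(m[y,270:350])[0]+270
    print(y,xs.min() if len(xs) else None,xs.max() if len(xs) else None,len(xs))
E
```

```text
38 None None 0
41 None None 0
44 292 321 15
47 292 321 15
50 292 321 14
53 292 321 15
56 293 321 14
59 293 321 14
62 293 321 14
65 293 321 19
68 293 321 29
71 293 321 29
74 293 321 29
77 293 321 29
80 293 321 29
83 293 321 29
86 301 302 2
89 294 321 28
92 294 320 27
95 294 320 27
98 294 320 27
101 294 320 27
104 294 320 27
107 300 313 14
110 300 313 14
113 300 313 14
116 300 313 14
119 300 313 14
122 300 313 14
125 300 313 14
128 300 313 14
131 300 313 14
134 300 313 14
137 None None 0
140 None None 0
```

View pics/c3.png

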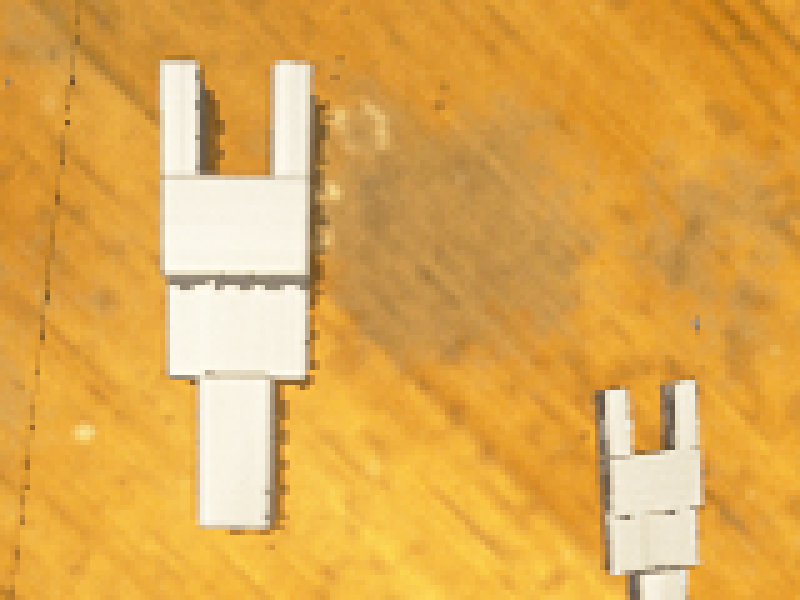

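```bash
python3 - <<'E'
from h import *
d=load('w1')
P=onz(d,[(307,105.5),(307,134.5),(300,120),(314,120)],.026); print(P.round(4)); print(np.linalg.norm(P[0]-P[1]),np.linalg.norm(P[2]-P[3]))
# axis from plate top edges and block edges (centre line)
Q=onz(d,[(307.2,43),(307.4,84)],.028); print(Q.round(4)); print(np.linalg.norm(Q[0]-Q[1]))
c=(P[0]+P[1]+P[2]+P[3])/4
L=np.vstack([Q,P[:2]]);
for a,b in[(Q[0],P[1]),(Q[1],P[1])]:
    v=a-b; print(np.degrees(np.arctan2(v[1],v[0])))
for z in (.024,.026,.028,.031):
    Q=onz(d,[(292,60),(322,60)],z); print(z,np.linalg.norm(Q[0]-Q[1]), Q.mean(0).round(4))
print('centre',c)
t=load('top0'); print('topproj',proj(t,[c]), 'rod', onz(d,[(577,7)],.078))
print(-d['R'].T@d['t'], d['R'])
E
```

```text
[[ 0.4793 -0.0054  0.026 ]
 [ 0.4475  0.0044  0.026 ]
 [ 0.4659  0.0074  0.026 ]
 [ 0.4612 -0.0085  0.026 ]]
0.03327417765686937 0.016500732248902257
[[ 0.5436 -0.0253  0.028 ]
 [ 0.5018 -0.0128  0.028 ]]
0.04356896206467072
-17.136990080677933
-17.50965282999503
0.024 0.03412524127532748 [ 0.5272 -0.0199  0.024 ]
0.026 0.03395412477851735 [ 0.5269 -0.0199  0.026 ]
0.028 0.03378300828170721 [ 0.5266 -0.0199  0.028 ]
0.031 0.033526333536492016 [ 0.5261 -0.0198  0.031 ]
centre [ 0.4635016  -0.00052205  0.026     ]
topproj [[217.65601716 222.24095707]] rod [[ 0.49385654 -0.28649092  0.078     ]]
[ 0.46355635 -0.01438636  0.4228539 ] [[-2.84376494e-01 -9.58712583e-01 -4.39008313e-04]
 [-9.25930541e-01  2.74533798e-01  2.59391263e-01]
 [-2.48561145e-01  7.41712692e-02 -9.65772220e-01]]
```

jog_arm(
  travel=[
    [0.02, -0.001, -0.02],
    [0.024, -0.002, -0.03],
    [0.02, -0.001, -0.035],
    [0, 0, -0.035],
    [0, 0, -0.035],
    [0, 0, -0.025],
    [0, 0, -0.01],
    [0, 0, 0],
    [0, 0, 0],
  ],
  dr=[
    [0, 0, 0],
    [0, 0, 0],
    [0, 0, 0],
    [0, 0, 0],
    [0, 0, 0],
    [0, 0, 0],
    [0, 0, 0],
    [0, 0, 0],
    [0, 0, 0],
  ],
  jaw=0.05,
  newtons=60,
)

```text
time_s: 2.45
position: [0.4633, -0.0012, 0.0578]
tool_rot: [[0.958, -0.286, -0.0], [-0.286, -0.958, 0.0], [-0.0, 0.0, -1.0]]
ft_force: [0.6, -0.2, -0.2]
grip_width: 0.0502
```

```bash
python3 - <<'E'
from h import *
snap('wrist','w2.png'); s=observe(); print(s['q'].round(1),s['position'],s['time_s'])
E
```

```text
[-14.8  22.8  99.8   0.   57.4  91.8] [ 0.4638522  -0.00118539  0.0584348 ] 2.5
```

View pics/w2.png

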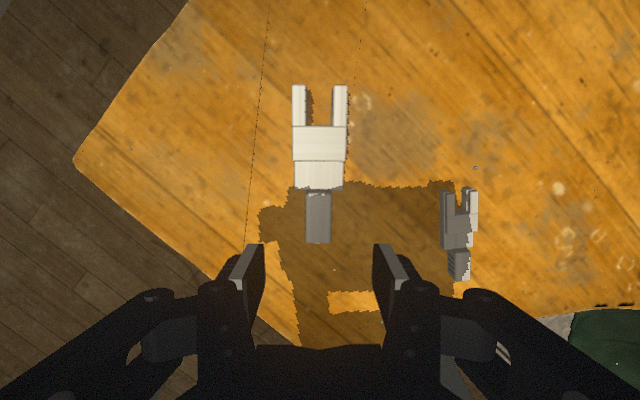

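The block spans columns 305–331 and rows 190–243, centred between the fingers, which sit at column ~318. I'll re-measure it from this closer view.

```bash
python3 - <<'E'
from h import *
d=load('w2')
a=cv2.imread('pics/w2.png')[75:255,240:400]; cv2.imwrite('pics/c4.png',cv2.resize(a,None,fx=3.3,fy=3.3,interpolation=cv2.INTER_CUBIC))
for lab,ps,z in [('blk top',[(318,190),(318,231),(318,243)],.026),('bot',[(318,243)],0),('w',[(305.5,215),(331,215)],.026),('mouth24',[(320,85),(320,161)],.024),('mouth31',[(320,85),(320,161)],.031)]:
    P=onz(d,ps,z); print(lab,P.round(4).tolist(), np.linalg.norm(P[0]-P[-1]).round(4))
o=np.array([.463,-.0005]);u=np.array([.957,-.291]);n=np.array([.291,.957])
for f in(-18,18): 
  for s in (9,-9):print(f,s,proj(d,[[*(o+u*f/1000+n*s/1000),z] for z in(.026,.0)]).round(1).tolist())
E
```

```text
blk top [[0.4828, -0.0057, 0.026], [0.4558, 0.0023, 0.026], [0.4475, 0.0048, 0.026]] 0.0369
bot [[0.4376, 0.0078, 0.0]] 0.0
w [[0.4689, 0.0071, 0.026], [0.4641, -0.0092, 0.026]] 0.0169
mouth24 [[0.5447, -0.0255, 0.024], [0.5003, -0.0123, 0.024]] 0.0463
mouth31 [[0.5441, -0.0253, 0.031], [0.5012, -0.0125, 0.031]] 0.0448
-18 9 [[305.6, 245.2], [306.9, 232.2]]
-18 -9 [[332.0, 245.3], [330.7, 232.3]]
18 9 [[305.3, 193.7], [306.7, 185.6]]
18 -9 [[332.9, 193.8], [331.4, 185.7]]
```

View pics/c4.png

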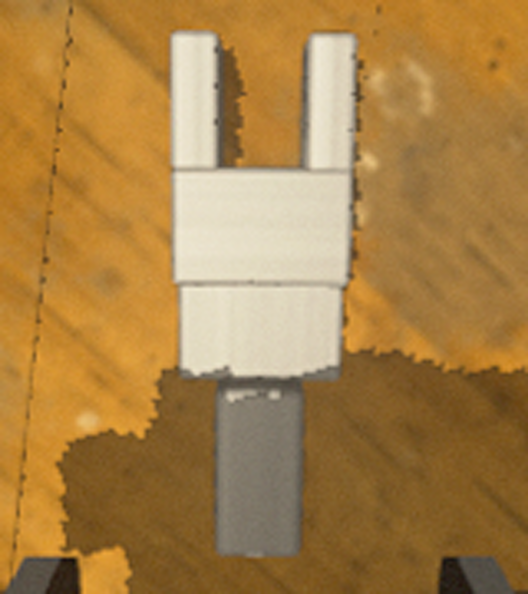

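jog_arm(
  travel=[
    [0.001, 0, -0.02],
    [0, 0, -0.02],
    [0, 0, -0.01],
    [0, 0, -0.004],
    [0, 0, 0],
  ],
  dr=[
    [0, 0, 0],
    [0, 0, 0],
    [0, 0, 0],
    [0, 0, 0],
    [0, 0, 0],
  ],
)

```text
time_s: 2.92
position: [0.4649, -0.0009, 0.0039]
tool_rot: [[0.958, -0.285, 0.001], [-0.285, -0.958, -0.0], [0.001, -0.0, -1.0]]
ft_force: [-0.1, 0.0, 0.1]
grip_width: 0.0502
```

jog_arm(
  travel=[
    [0, 0, 0],
    [0, 0, 0],
    [0, 0, 0],
    [0, 0, 0],
    [0, 0, 0],
    [0, 0, 0],
    [0, 0, 0],
    [0, 0, 0],
  ],
  dr=[
    [0, 0, 0],
    [0, 0, 0],
    [0, 0, 0],
    [0, 0, 0],
    [0, 0, 0],
    [0, 0, 0],
    [0, 0, 0],
    [0, 0, 0],
  ],
  jaw=0.0,
  newtons=80,
)

```text
time_s: 3.58
position: [0.4647, -0.0007, 0.0034]
tool_rot: [[0.958, -0.285, -0.0], [-0.285, -0.958, 0.0], [-0.0, -0.0, -1.0]]
ft_force: [-1.3, 0.3, -0.4]
grip_width: -0.0003
```

The jaws closed on nothing, so I need to look.

```bash
python3 - <<'E'
from h import *
snap('wrist','w3.png'); snap('top','t3.png');a=cv2.imread('pics/t3.png')[150:270,150:330]; cv2.imwrite('pics/c5.png',cv2.resize(a,None,fx=4,fy=4,interpolation=cv2.INTER_CUBIC))
E
```

```text
(no output)
```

View pics/w3.png

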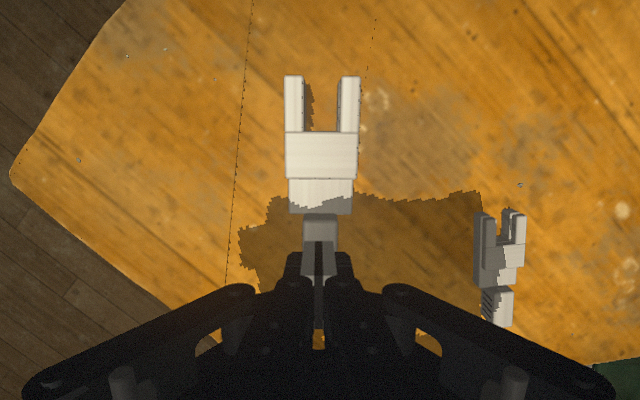

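View pics/c5.png

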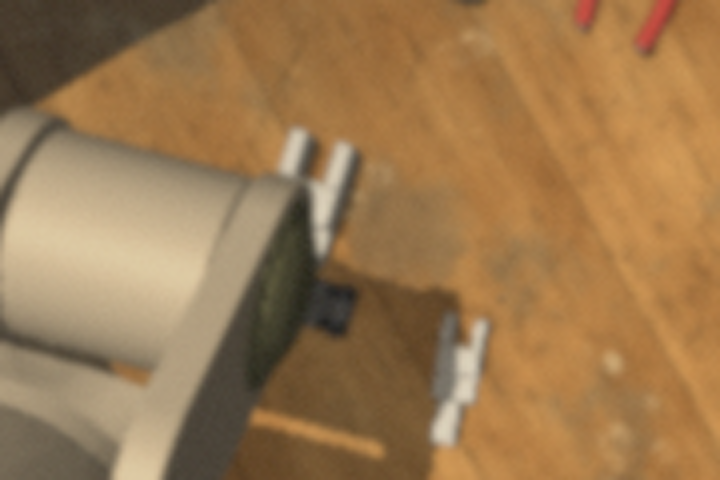

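```bash
python3 - <<'E'
from h import *
s=observe();T=s['position'];print(T,s['ft_force'],s['q'].round(2))
d=load('w3');print(proj(d,[T,T+[0,0,.0187],T+[0,0,.04]]).round(1), (-d['R'].T@d['t']-T))
d2=load('w2');T2=np.array([.4638,-.0012,.0584]);print(proj(d2,[T2]), -d2['R'].T@d2['t']-T2)
for nm,ps,z in [('mouth',[(322,76),(322,179)],.025),('blk',[(320,215)],.026),('rear?',[(320,250)],.026)]:
    print(nm,onz(d,ps,z).round(4))
a=cv2.imread('pics/w3.png')[180:370,220:420]; cv2.imwrite('pics/c6.png',cv2.resize(cv2.convertScaleAbs(a,alpha=2.5,beta=20),None,fx=3,fy=3,interpolation=cv2.INTER_CUBIC))
d=load('w1');print(proj(d,[[.501,-.306,.084],[.501,-.306,.008]]))
b=snap('side','s3.png'); a=cv2.imread('pics/s3.png')[200:360,260:420]; cv2.imwrite('pics/c7.png',cv2.resize(a,None,fx=3.6,fy=3.6,interpolation=cv2.INTER_CUBIC))
E
```

```text
[ 0.46468441 -0.00074064  0.00341859] [-0.73668179  0.76992657 -0.2276221 ] [-14.74  28.19 103.05  -0.    48.76  91.83]
[[320.1 236.3]
 [320.3 249. ]
 [320.5 267.3]] [ 0.06359707 -0.01785447  0.17603524]
[[319.87178198 235.79569764]] [ 0.06311821 -0.01789597  0.17541076]
mouth [[ 0.5449 -0.0252  0.025 ]
 [ 0.5002 -0.0121  0.025 ]]
blk [[ 0.4835 -0.0061  0.026 ]]
rear? [[ 0.4658 -0.0009  0.026 ]]
[[600.03233711  -8.15044629]
 [547.815384    14.365646  ]]
```

View pics/c6.png

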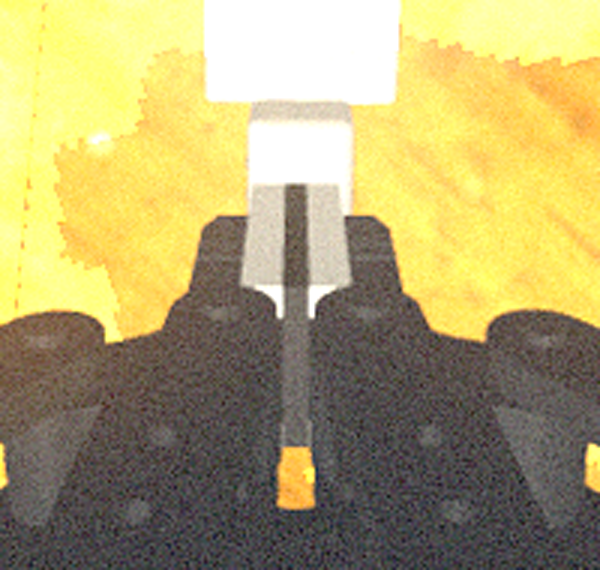

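View pics/c7.png

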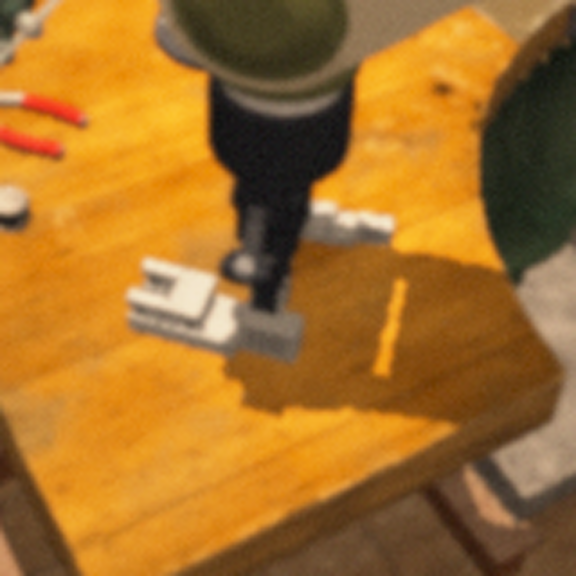

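```bash
python3 - <<'E'
from h import *
for nm,T,px,w in [('w1',[.3992,.0033,.2471],[(217,253),(420,253)],.0854),('w2',[.4638,-.0012,.0584],[(262,243),(375,243)],.0502),('w3',[.4647,-.0007,.0034],[(301,242),(336,242)],None)]:
    d=load(nm);c,v=ray(d,px);T=np.array(T);u=np.array([.958,-.286,0]);
    if w:
        k=w/np.linalg.norm(v[0]-v[1]); P=(c+v*k).mean(0)-T; print(nm,'fwd',P@u,'z',P[2])
    for dz in (0,.02,.025,.03,.04,.05,.06):
        P=onz(d,px,T[2]+dz)-T;print('  z',dz,'fwd',(P@u).round(4),'sep',np.linalg.norm(P[0]-P[1]).round(4))
E
```

```text
w1 fwd 0.011362862636922948 z 0.048868384009667754
  z 0 fwd [-0.0101 -0.0098] sep 0.1183
  z 0.02 fwd [-0.0013 -0.0011] sep 0.1048
  z 0.025 fwd [0.0009 0.001 ] sep 0.1015
  z 0.03 fwd [0.003  0.0032] sep 0.0981
  z 0.04 fwd [0.0074 0.0076] sep 0.0914
  z 0.05 fwd [0.0118 0.0119] sep 0.0846
  z 0.06 fwd [0.0161 0.0163] sep 0.0779
w2 fwd 0.01145877963752743 z 0.03979553267107507
  z 0 fwd [-0.0044 -0.0044] sep 0.0649
  z 0.02 fwd [0.0036 0.0036] sep 0.0575
  z 0.025 fwd [0.0056 0.0056] sep 0.0557
  z 0.03 fwd [0.0075 0.0076] sep 0.0538
  z 0.04 fwd [0.0115 0.0115] sep 0.0501
  z 0.05 fwd [0.0155 0.0155] sep 0.0464
  z 0.06 fwd [0.0195 0.0195] sep 0.0427
  z 0 fwd [-0.0035 -0.0035] sep 0.0201
  z 0.02 fwd [0.0044 0.0044] sep 0.0179
  z 0.025 fwd [0.0063 0.0064] sep 0.0173
  z 0.03 fwd [0.0083 0.0083] sep 0.0167
  z 0.04 fwd [0.0123 0.0123] sep 0.0156
  z 0.05 fwd [0.0162 0.0162] sep 0.0144
  z 0.06 fwd [0.0202 0.0202] sep 0.0133
```

The images say the fingertips are about 37 mm above the reported TCP when shut and 49 mm above when fully open. Projecting them at 11 mm ahead, the pad half-width, gives this, and the empty grip over the block agrees. I'll open the jaws and go lower carefully, watching the force.

jog_arm(
  travel=[
    [0, 0, 0],
    [0, 0, 0],
    [0, 0, 0],
    [0, 0, 0],
    [0, 0, 0],
    [0, 0, -0.004],
    [0, 0, -0.004],
    [0, 0, -0.004],
    [0, 0, -0.003],
    [0, 0, 0],
  ],
  dr=[
    [0, 0, 0],
    [0, 0, 0],
    [0, 0, 0],
    [0, 0, 0],
    [0, 0, 0],
    [0, 0, 0],
    [0, 0, 0],
    [0, 0, 0],
    [0, 0, 0],
    [0, 0, 0],
  ],
  jaw=0.045,
)

```text
time_s: 4.57
position: [0.4643, -0.0007, -0.0124]
tool_rot: [[0.958, -0.285, -0.001], [-0.285, -0.958, 0.0], [-0.001, 0.0, -1.0]]
ft_force: [0.5, 0.1, 0.1]
grip_width: 0.0451
```

```bash
python3 - <<'E'
from h import *
snap('wrist','w4.png'); snap('side','s4.png'); a=cv2.imread('pics/s4.png')[200:360,260:420]; b=cv2.imread('pics/w4.png')[140:380,160:480]
cv2.imwrite('pics/c8.png',np.hstack([cv2.resize(a,(400,400),interpolation=cv2.INTER_CUBIC),cv2.resize(cv2.convertScaleAbs(b,alpha=2),(400,300)).copy() if 0 else cv2.copyMakeBorder(cv2.resize(cv2.convertScaleAbs(b,alpha=2,beta=20),(400,300)),0,100,0,0,0)]))
E
```

```text
(no output)
```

View pics/c8.png

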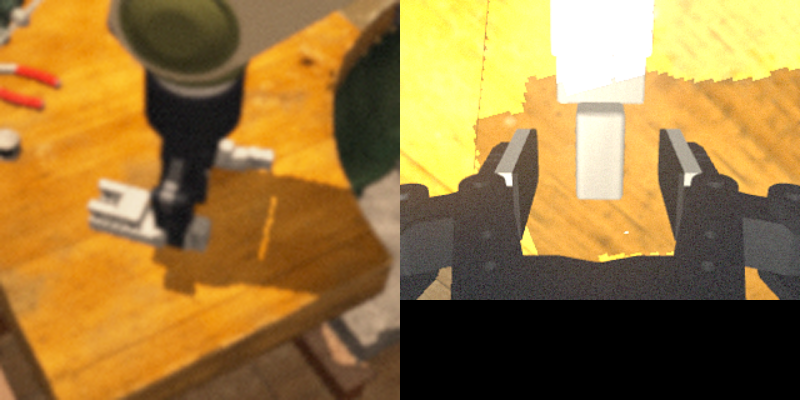

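There's no contact with the TCP reported at −12 mm, so the offset is real. Continuing down.

jog_arm(
  travel=[
    [0, 0, -0.004],
    [0, 0, -0.004],
    [0, 0, -0.004],
    [0, 0, -0.004],
    [0, 0, -0.003],
    [0, 0, 0],
    [0, 0, 0],
  ],
  dr=[
    [0, 0, 0],
    [0, 0, 0],
    [0, 0, 0],
    [0, 0, 0],
    [0, 0, 0],
    [0, 0, 0],
    [0, 0, 0],
  ],
)

```text
time_s: 5.25
position: [0.4646, -0.0007, -0.0308]
tool_rot: [[0.958, -0.285, -0.0], [-0.285, -0.958, 0.0], [-0.0, -0.0, -1.0]]
ft_force: [1.0, -0.9, 0.5]
grip_width: 0.0448
```

```bash
python3 - <<'E'
from h import *
d=snap('wrist','w5.png'); b=cv2.imread('pics/w5.png')[140:380,160:480]
cv2.imwrite('pics/c9.png',cv2.resize(cv2.convertScaleAbs(b,alpha=2,beta=20),(640,480)))
E
```

```text
(no output)
```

View pics/c9.png

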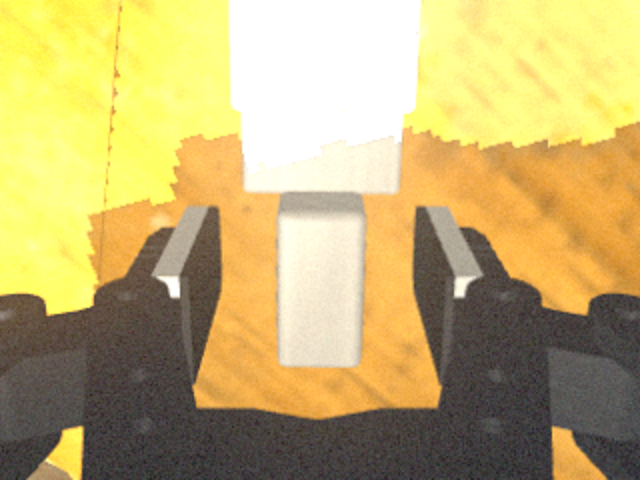

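jog_arm(
  travel=[
    [0, 0, 0],
    [0, 0, 0],
    [0, 0, 0],
    [0, 0, 0],
    [0, 0, 0],
    [0, 0, 0],
  ],
  dr=[
    [0, 0, 0],
    [0, 0, 0],
    [0, 0, 0],
    [0, 0, 0],
    [0, 0, 0],
    [0, 0, 0],
  ],
  jaw=0.0,
  newtons=80,
)

```text
time_s: 5.8
position: [0.4648, -0.0009, -0.0301]
tool_rot: [[0.958, -0.285, 0.001], [-0.285, -0.958, -0.0], [0.001, 0.0, -1.0]]
ft_force: [-1.2, -1.4, 5.0]
grip_width: 0.0161
```

```bash
python3 - <<'E'
from h import *
d=snap('wrist','w6.png'); b=cv2.imread('pics/w6.png')[60:380,160:480]
cv2.imwrite('pics/c10.png',cv2.resize(cv2.convertScaleAbs(b,alpha=1.7,beta=20),(600,600)))
d=load('w1')
# find stand in w1? in top
t=load('top0')
hsv=cv2.cvtColor(t['color'],cv2.COLOR_RGB2HSV); a=t['color']
cv2.imwrite('pics/c11.png',cv2.resize(cv2.imread('pics/top0.png')[175:235,330:400],None,fx=8,fy=8,interpolation=cv2.INTER_CUBIC))
w=cv2.imread('pics/w1.png')[0:80,480:640];cv2.imwrite('pics/c12.png',cv2.resize(w,None,fx=5,fy=5,interpolation=cv2.INTER_CUBIC))
E
```

```text
(no output)
```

View pics/c10.png

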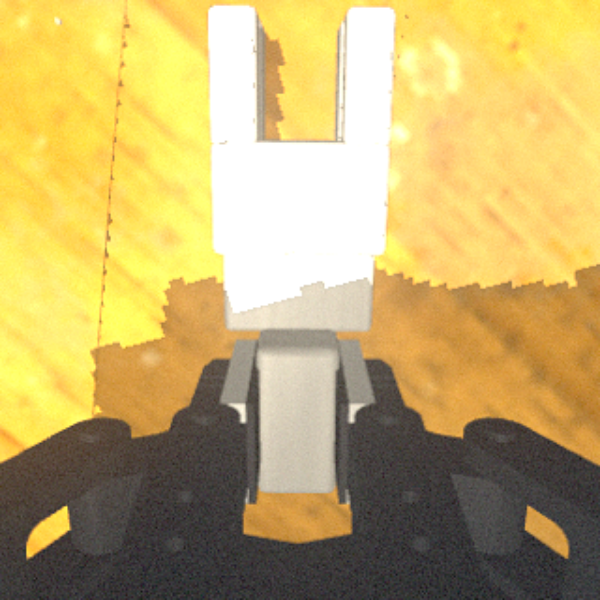

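View pics/c11.png

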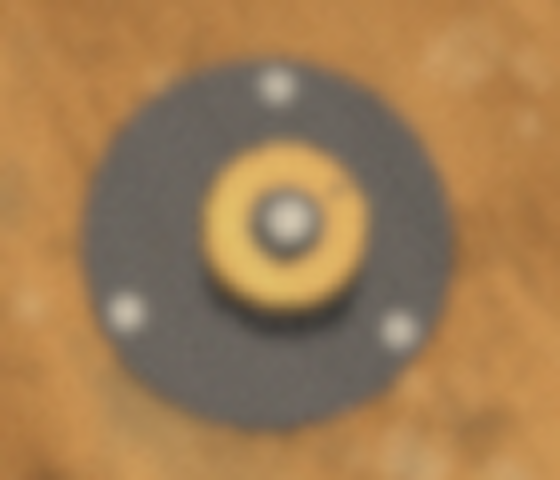

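The gauge is gripped (width 16 mm, block between the pads). I'll lift it, carry it to the pre-insert position and work out the stand's position.

jog_arm(
  travel=[
    [0, 0, 0.005],
    [0, 0, 0.015],
    [0, 0, 0.025],
    [0, 0, 0.025],
    [-0.003, -0.01, 0.01],
    [0, 0, 0],
    [0, 0, 0],
  ],
  dr=[
    [0, 0, 0],
    [0, 0, 0],
    [0, 0, 0],
    [0, 0, 0],
    [0, 0, 0],
    [0, 0, 0],
    [0, 0, 0],
  ],
)

```text
time_s: 6.43
position: [0.4612, -0.0111, 0.049]
tool_rot: [[0.958, -0.286, -0.0], [-0.286, -0.958, 0.0], [-0.0, -0.0, -1.0]]
ft_force: [-1.1, 0.6, -4.5]
grip_width: 0.0166
```

```bash
python3 - <<'E'
from h import *
d=snap('wrist','w7.png'); s=observe(); print(s['ft_force'],s['wrist_torque'],s['position'],s['grip_width'])
t=load('top0')
print('foot',onz(t,[(330+268/8-.44,175+243/8-.44)],.008),'rod',onz(t,[(330+287/8-.44,175+222/8-.44)],.084))
for z in(.06,.066,.072,.078):
  p=onz(t,[(330+285/8-.44,175+225/8-.44),(330+203/8,203),(330+368/8,203)],z); print(z,p[0].round(4),np.linalg.norm(p[1]-p[2]))
E
```

```text
[-0.02596915  0.67964294 -4.1322034 ] [ 0.00065856  0.07826838 -0.08707944] [ 0.46088453 -0.01084636  0.04843691] 0.016673030092173604
foot [[ 0.50164065 -0.30662632  0.008     ]] rod [[ 0.50098158 -0.30570684  0.084     ]]
0.06 [ 0.5022 -0.3071  0.06  ] 0.04182301462644007
0.066 [ 0.5017 -0.3066  0.066 ] 0.04158312064675727
0.072 [ 0.5012 -0.3061  0.072 ] 0.041343226667074524
0.078 [ 0.5007 -0.3057  0.078 ] 0.041103332687391775
```

View pics/w7.png

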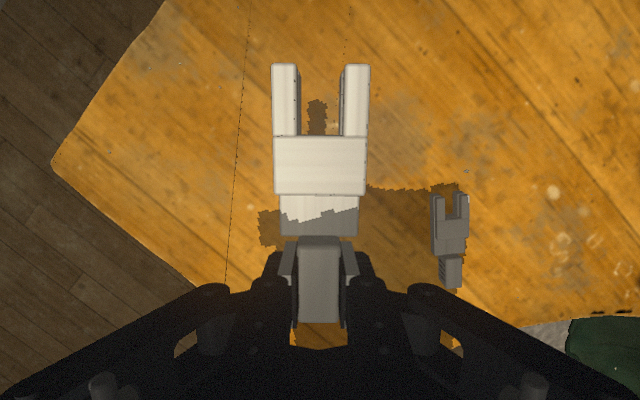

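View pics/c12.png

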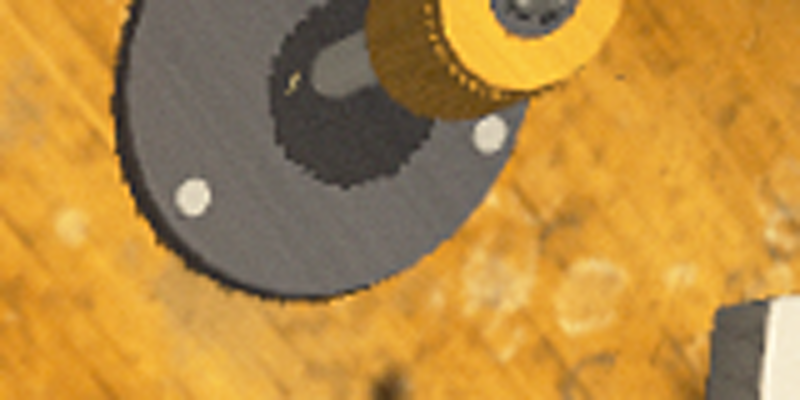

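The gauge is held level, with the mouth at (320,66) and the block centred at (320,280). Next I'll compute the seat relative to the TCP and carry it over.

```bash
python3 - <<'E'
from h import *
d=load('w7');T=np.array([.4609,-.0108,.0484]);g=T[2]+.0303
u=np.array([.958,-.286,0]);n=np.array([.286,.958,0])
for nm,px,z in [('mouth top L/R',[(284,64),(357,64)],.025),('plate rear',[(320,194)],.025),('slot end top',[(320,135.5)],.025),('blk front top',[(320,237)],.026),('blk sides',[(299,270),(341,270)],.026)]:
    P=onz(d,px,g+z)-T; print(nm,(P@u).round(4),(P@n).round(4))
E
```

```text
mouth top L/R [0.0844 0.0844] [ 0.0127 -0.0127]
plate rear [0.0381] [0.0001]
slot end top [0.0599] [0.0001]
blk front top [0.021] [0.0001]
blk sides [0.0068 0.0068] [ 0.0085 -0.0084]
```

jog_arm(
  travel=[
    [-0.005, -0.02, 0],
    [-0.009, -0.032, 0],
    [-0.009, -0.032, 0],
    [-0.009, -0.032, 0],
    [-0.009, -0.032, 0],
    [-0.009, -0.032, 0],
    [-0.009, -0.032, 0],
    [-0.009, -0.03, 0],
    [-0.007, -0.02, 0],
    [0, 0, 0],
    [0, 0, 0],
  ],
  dr=[
    [0, 0, 0],
    [0, 0, 0],
    [0, 0, 0],
    [0, 0, 0],
    [0, 0, 0],
    [0, 0, 0],
    [0, 0, 0],
    [0, 0, 0],
    [0, 0, 0],
    [0, 0, 0],
    [0, 0, 0],
  ],
)

```text
time_s: 7.4
position: [0.3858, -0.2727, 0.048]
tool_rot: [[0.958, -0.287, -0.002], [-0.287, -0.958, 0.002], [-0.002, -0.002, -1.0]]
ft_force: [1.3, 0.5, -3.5]
grip_width: 0.0164
```

```bash
python3 - <<'E'
from h import *
d=snap('wrist','w8.png'); s=observe(); print(s['ft_force'],s['position'],s['q'].round(1),s['grip_width'])
E
```

```text
[ 0.46527695  0.24528986 -3.34986947] [ 0.38609282 -0.27185465  0.04818091] [-49.6  24.5  99.    0.   56.7  57. ] 0.016306181295473822
```

View pics/w8.png

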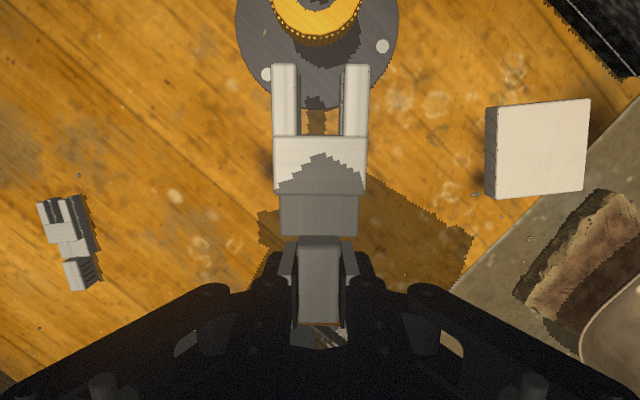

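The fork now points at the stand. The foot spans columns 236–398, the collar is at column ~316 and the fork is at column ~320. I'll compute the lateral error.

```bash
python3 - <<'E'
from h import *
d=load('w8');T=np.array([.3861,-.2719,.0482]);u=np.array([.958,-.287,0]);n=np.array([.287,.958,0])
c=d['color'].astype(int); hsv=cv2.cvtColor(d['color'],cv2.COLOR_RGB2HSV)
row=hsv[25]; print('sat/V edges', [ (x,row[x].tolist()) for x in (228,232,234,236,238,240,392,395,398,400,404)])
P=onz(d,[(236,22),(398,22),(317,112)],.008)-T; print('foot',(P@u).round(4),(P@n).round(4))
for z in (.060,.068,.076):
  P=onz(d,[(268.5,0),(363,0)],z)-T; print(z,'collar sides',(P@n).round(4), (P@u).round(4))
S=np.array([.5013,-.3062,0])-T; print('top est',S@u,S@n)
cv2.imwrite('pics/c13.png',cv2.resize(cv2.imread('pics/w8.png')[0:150,220:420],None,fx=4,fy=4,interpolation=cv2.INTER_CUBIC))
E
```

```text
sat/V edges [(228, [18, 195, 194]), (232, [17, 197, 189]), (234, [17, 195, 171]), (236, [18, 35, 96]), (238, [19, 40, 101]), (240, [12, 42, 104]), (392, [15, 39, 91]), (395, [14, 29, 97]), (398, [15, 143, 116]), (400, [18, 203, 177]), (404, [18, 194, 188])]
foot [0.1219 0.1218 0.0691] [ 0.0498 -0.0478  0.001 ]
0.06 collar sides [ 0.0225 -0.0201] [0.1176 0.1175]
0.068 collar sides [ 0.0214 -0.0191] [0.1151 0.115 ]
0.076 collar sides [ 0.0203 -0.0181] [0.1126 0.1125]
top est 0.12020569999999997 0.00020299999999994262
```

View pics/c13.png

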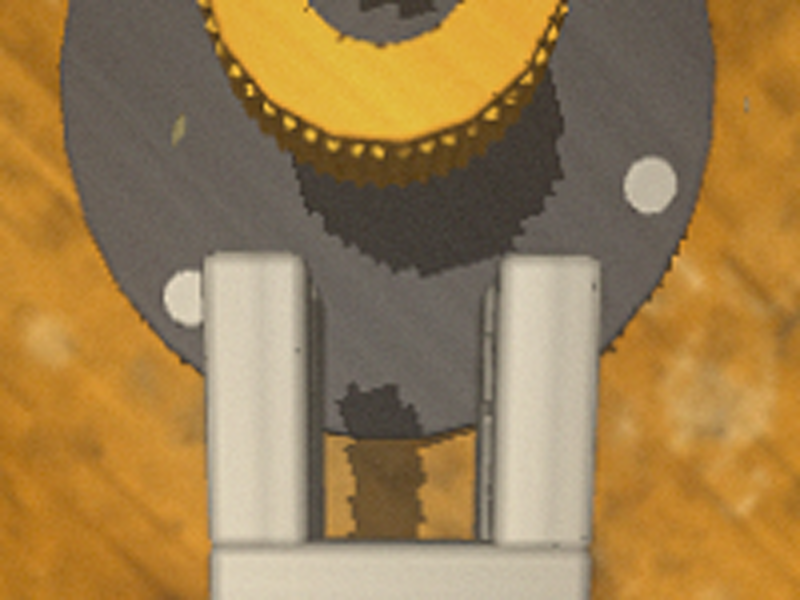

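jog_arm(
  travel=[
    [0, 0.0007, -0.01],
    [0, 0, -0.02],
    [0, 0, -0.02],
    [0, 0, -0.01],
    [0, 0, -0.006],
    [0, 0, -0.002],
    [0, 0, 0],
    [0, 0, 0],
  ],
  dr=[
    [0, 0, 0],
    [0, 0, 0],
    [0, 0, 0],
    [0, 0, 0],
    [0, 0, 0],
    [0, 0, 0],
    [0, 0, 0],
    [0, 0, 0],
  ],
)

```text
time_s: 8.12
position: [0.387, -0.2719, -0.0182]
tool_rot: [[0.959, -0.285, 0.0], [-0.285, -0.959, -0.0], [0.001, 0.0, -1.0]]
ft_force: [-0.1, -0.5, -2.3]
grip_width: 0.0166
```

```bash
python3 - <<'E'
from h import *
d=snap('wrist','w9.png'); s=observe(); print(s['ft_force'],s['wrist_torque'],s['position'],s['grip_width'])
snap('side','s9.png')
a=cv2.imread('pics/s9.png')[140:260,270:420]; b=cv2.imread('pics/w9.png')
cv2.imwrite('pics/c14.png',np.hstack([cv2.resize(a,(400,320),interpolation=cv2.INTER_CUBIC),cv2.resize(b[:320,120:520],(400,320))]))
E
```

```text
[ 0.33071385  0.76626841 -2.87878126] [ 0.06530686  0.10776877 -0.02505021] [ 0.38705649 -0.27207773 -0.01801085] 0.0161436108981873
```

View pics/c14.png

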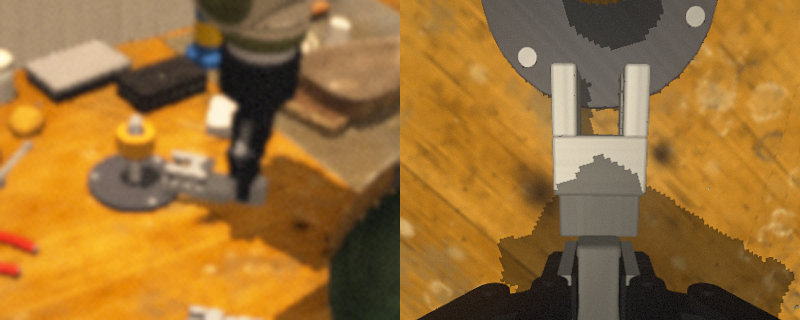

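jog_arm(
  travel=[
    [0, 0, -0.001],
    [0, 0, -0.0013],
    [0.005, -0.0015, 0],
    [0.0067, -0.002, 0],
    [0.0067, -0.002, 0],
    [0.0067, -0.002, 0],
    [0.0067, -0.002, 0],
    [0.0067, -0.002, 0],
    [0.0048, -0.0014, 0],
    [0, 0, 0],
    [0, 0, 0],
  ],
  dr=[
    [0, 0, 0],
    [0, 0, 0],
    [0, 0, 0],
    [0, 0, 0],
    [0, 0, 0],
    [0, 0, 0],
    [0, 0, 0],
    [0, 0, 0],
    [0, 0, 0],
    [0, 0, 0],
    [0, 0, 0],
  ],
)

```text
time_s: 9.13
position: [0.43, -0.2848, -0.021]
tool_rot: [[0.959, -0.285, -0.0], [-0.285, -0.959, 0.0], [-0.0, -0.0, -1.0]]
ft_force: [-0.4, 1.1, -3.9]
grip_width: 0.0163
```

```bash
python3 - <<'E'
from h import *
d=snap('wrist','w10.png'); s=observe(); print(s['ft_force'],s['wrist_torque'],s['position'],s['grip_width'])
snap('side','s10.png')
a=cv2.imread('pics/s10.png')[150:240,280:392]; b=cv2.imread('pics/w10.png')
cv2.imwrite('pics/c15.png',np.hstack([cv2.resize(a,(400,320),interpolation=cv2.INTER_CUBIC),cv2.resize(b[:320,120:520],(400,320))]))
E
```

```text
[-0.75411539  0.42264915 -2.81423   ] [ 0.07411887  0.09523059 -0.00736517] [ 0.42977748 -0.28467374 -0.02099897] 0.016567818738264503
```

View pics/c15.png

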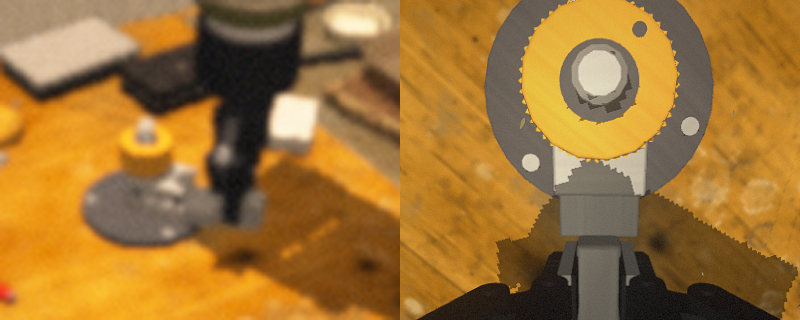

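The fork is under the collar, and the rod's top is at about (320,75). Measuring the rod's position from this view.

```bash
python3 - <<'E'
from h import *
d=load('w10');T=np.array([.4298,-.2847,-.021]);u=np.array([.9585,-.285,0]);n=np.array([.285,.9585,0])
hsv=cv2.cvtColor(d['color'],cv2.COLOR_RGB2HSV)
m=((hsv[...,1]<45)&(hsv[...,2]>150)).astype(np.uint8); m[:30]=0;m[115:]=0;m[:,:280]=0;m[:,360:]=0
k,l,st,ce=cv2.connectedComponentsWithStats(m); i=1+st[1:,4].argmax(); print(st[i],ce[i])
P=onz(d,[ce[i]],.084); print(P,(P-T)@u,(P-T)@n)
y=cv2.inRange(hsv,(18,120,120),(30,255,255)); y[190:]=0;y[:,:220]=0;y[:,420:]=0
k,l,st,ce=cv2.connectedComponentsWithStats(y); i=1+st[1:,4].argmax(); print(st[i],ce[i])
x,yy,w,h,_=st[i]
for z in (.058,.062,.066,.07,.074,.078):
  Q=onz(d,[(x,yy+h/2),(x+w,yy+h/2)],z);print(z,np.linalg.norm(Q[0]-Q[1]).round(4),((Q.mean(0)-T)@u).round(4),((Q.mean(0)-T)@n).round(4))
E
```

```text
[ 297   50   45   46 1541] [318.99026606  72.49902661]
[[ 0.5021226 -0.3053392  0.084    ]] [0.07520338] [0.00082926]
[  238     0   162   163 14805] [318.25295508  77.93461668]
0.058 0.0455 0.0761 0.0008
0.062 0.0437 0.0757 0.0008
0.066 0.0418 0.0753 0.0008
0.07 0.0399 0.0749 0.0008
0.074 0.038 0.0745 0.0008
0.078 0.0361 0.0741 0.0008
```

jog_arm(
  travel=[
    [0.003, -0.0004, 0],
    [0.004, -0.0011, 0],
    [0, 0, 0],
    [0, 0, -0.0006],
    [0, 0, 0],
    [0, 0, 0],
  ],
  dr=[
    [0, 0, 0],
    [0, 0, 0],
    [0, 0, 0],
    [0, 0, 0],
    [0, 0, 0],
    [0, 0, 0],
  ],
)

```text
time_s: 9.73
position: [0.4368, -0.2863, -0.0216]
tool_rot: [[0.958, -0.285, -0.0], [-0.285, -0.958, 0.0], [-0.0, -0.0, -1.0]]
ft_force: [0.6, 0.1, -2.9]
grip_width: 0.0165
```

jog_arm(
  travel=[
    [0, 0, -0.0005],
    [0, 0, 0],
    [0, 0, 0],
  ],
  dr=[
    [0, 0, 0],
    [0, 0, 0],
    [0, 0, 0],
  ],
)

```text
time_s: 9.98
position: [0.4369, -0.2864, -0.022]
tool_rot: [[0.958, -0.285, -0.0], [-0.285, -0.958, 0.0], [-0.0, -0.0, -1.0]]
ft_force: [-0.3, -0.2, -2.6]
grip_width: 0.0164
```

jog_arm(
  travel=[
    [0.001, -0.0003, 0],
    [0, 0, 0],
    [0, 0, 0],
  ],
  dr=[
    [0, 0, 0],
    [0, 0, 0],
    [0, 0, 0],
  ],
)

```text
time_s: 10.23
position: [0.4381, -0.2868, -0.022]
tool_rot: [[0.958, -0.285, 0.0], [-0.285, -0.958, -0.0], [0.0, 0.0, -1.0]]
ft_force: [-0.9, -0.3, -2.7]
grip_width: 0.0163
```

Still hanging on the arm (-2.7 N), so I'll lower it in 0.5 mm steps until it touches the foot.

jog_arm(
  travel=[
    [0, 0, -0.0005],
    [0, 0, 0],
    [0, 0, 0],
  ],
  dr=[
    [0, 0, 0],
    [0, 0, 0],
    [0, 0, 0],
  ],
)

```text
time_s: 10.48
position: [0.4381, -0.2868, -0.0221]
tool_rot: [[0.958, -0.285, 0.0], [-0.285, -0.958, -0.0], [0.0, 0.0, -1.0]]
ft_force: [-0.0, 1.5, 4.5]
grip_width: 0.0162
```

jog_arm(
  travel=[
    [0, 0, -0.0005],
    [0, 0, 0],
    [0, 0, 0],
  ],
  dr=[
    [0, 0, 0],
    [0, 0, 0],
    [0, 0, 0],
  ],
)

```text
time_s: 10.73
position: [0.4381, -0.2869, -0.0222]
tool_rot: [[0.958, -0.285, 0.001], [-0.285, -0.958, -0.001], [0.001, 0.0, -1.0]]
ft_force: [-3.3, 2.1, 10.0]
grip_width: 0.0162
```

jog_arm(
  travel=[
    [0, 0, -0.0005],
    [0, 0, 0],
    [0, 0, 0],
  ],
  dr=[
    [0, 0, 0],
    [0, 0, 0],
    [0, 0, 0],
  ],
)

```text
time_s: 10.98
position: [0.4381, -0.2868, -0.0223]
tool_rot: [[0.959, -0.285, 0.001], [-0.285, -0.959, -0.001], [0.001, 0.001, -1.0]]
ft_force: [-5.2, 2.5, 14.1]
grip_width: 0.0163
```

jog_arm(
  travel=[
    [0, 0, 0.001],
    [0, 0, 0],
    [0.001, -0.0003, 0],
    [0, 0, 0],
    [0, 0, 0],
  ],
  dr=[
    [0, 0, 0],
    [0, 0, 0],
    [0, 0, 0],
    [0, 0, 0],
    [0, 0, 0],
  ],
)

```text
time_s: 11.4
position: [0.438, -0.2868, -0.0222]
tool_rot: [[0.959, -0.285, -0.002], [-0.285, -0.959, 0.001], [-0.002, -0.0, -1.0]]
ft_force: [-7.2, 3.0, 10.8]
grip_width: 0.0168
```

jog_arm(
  travel=[
    [0.0006, -0.0002, 0],
    [0, 0, 0],
    [0, 0, 0],
  ],
  dr=[
    [0, 0, 0],
    [0, 0, 0],
    [0, 0, 0],
  ],
)

```text
time_s: 11.65
position: [0.4383, -0.2868, -0.0221]
tool_rot: [[0.959, -0.285, -0.003], [-0.285, -0.959, 0.001], [-0.003, -0.0, -1.0]]
ft_force: [-9.7, 1.6, 11.5]
grip_width: 0.0164
```

jog_arm(
  travel=[
    [0.0006, -0.0002, 0],
    [0, 0, 0],
    [0, 0, 0],
  ],
  dr=[
    [0, 0, 0],
    [0, 0, 0],
    [0, 0, 0],
  ],
)

```text
time_s: 11.9
position: [0.4387, -0.2869, -0.0222]
tool_rot: [[0.959, -0.285, -0.003], [-0.285, -0.959, 0.001], [-0.003, -0.0, -1.0]]
ft_force: [-9.4, 2.2, 11.7]
grip_width: 0.0162
```

jog_arm(
  travel=[
    [0, 0, 0.0007],
    [0, 0, 0],
    [0, 0, 0],
  ],
  dr=[
    [0, 0, 0],
    [0, 0, 0],
    [0, 0, 0],
  ],
)

```text
time_s: 12.15
position: [0.4389, -0.2868, -0.0221]
tool_rot: [[0.958, -0.285, -0.003], [-0.285, -0.958, 0.002], [-0.003, -0.001, -1.0]]
ft_force: [-7.7, 1.6, 3.8]
grip_width: 0.0164
```

jog_arm(
  travel=[
    [0.0006, -0.0002, 0],
    [0, 0, 0],
    [0, 0, 0],
  ],
  dr=[
    [0, 0, 0],
    [0, 0, 0],
    [0, 0, 0],
  ],
)

```text
time_s: 12.4
position: [0.4389, -0.2868, -0.0221]
tool_rot: [[0.959, -0.285, -0.004], [-0.285, -0.959, 0.002], [-0.005, -0.001, -1.0]]
ft_force: [-9.5, 1.2, 6.3]
grip_width: 0.0164
```

jog_arm(
  travel=[
    [0.0006, -0.0002, 0],
    [0, 0, 0],
    [0, 0, 0],
  ],
  dr=[
    [0, 0, 0],
    [0, 0, 0],
    [0, 0, 0],
  ],
)

```text
time_s: 12.65
position: [0.4389, -0.2868, -0.0221]
tool_rot: [[0.959, -0.285, -0.005], [-0.285, -0.959, 0.003], [-0.006, -0.001, -1.0]]
ft_force: [-13.0, 2.3, 7.3]
grip_width: 0.0166
```

```bash
python3 - <<'E'
from h import *
d=snap('wrist','w11.png'); s=observe(); print(s['ft_force'],s['wrist_torque'],s['position'],s['grip_width'])
T=s['position'];u=np.array([.9585,-.285,0]);n=np.array([.285,.9585,0])
hsv=cv2.cvtColor(d['color'],cv2.COLOR_RGB2HSV)
m=((hsv[...,1]<45)&(hsv[...,2]>150)).astype(np.uint8); m[:30]=0;m[135:]=0;m[:,:280]=0;m[:,360:]=0
k,l,st,ce=cv2.connectedComponentsWithStats(m); i=1+st[1:,4].argmax(); print(st[i],ce[i])
P=onz(d,[ce[i]],.084); print(P,(P-T)@u,(P-T)@n)
E
```

```text
[-13.1044839    1.28470505   7.93418822] [ 0.13184208  1.88119298 -0.08343174] [ 0.4388646  -0.28675012 -0.02213196] 0.016571568273652467
[ 300   98   44   37 1213] [321.14756801 118.30090684]
[[ 0.50265121 -0.30541042  0.084     ]] [0.06645766] [0.00029329]
```

View pics/w11.png

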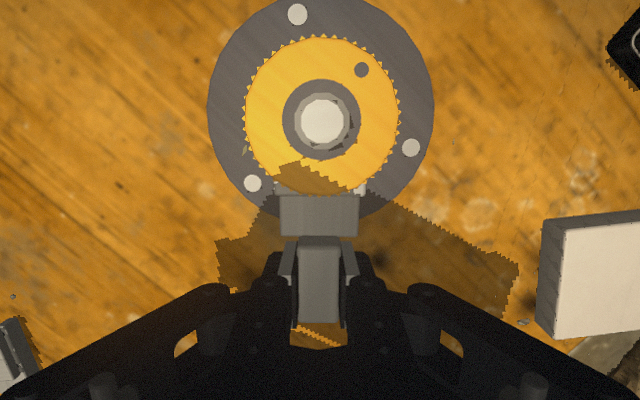

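The position holds at 0.4389 while the force climbs to 13 N, and vision gives the rod 66.5 mm ahead. So the rod is at the slot's end. I'll relax the push and let go.

jog_arm(
  travel=[
    [-0.0012, 0.0004, 0.0003],
    [0, 0, 0],
    [0, 0, 0],
  ],
  dr=[
    [0, 0, 0],
    [0, 0, 0],
    [0, 0, 0],
  ],
)

```text
time_s: 12.95
position: [0.4389, -0.2868, -0.0221]
tool_rot: [[0.958, -0.285, -0.003], [-0.285, -0.958, 0.002], [-0.003, -0.001, -1.0]]
ft_force: [-6.8, -0.1, 1.3]
grip_width: 0.0167
```

jog_arm(
  travel=[
    [0, 0, 0],
    [0, 0, 0],
    [0, 0, 0],
    [0, 0, 0],
    [0, 0, 0],
  ],
  dr=[
    [0, 0, 0],
    [0, 0, 0],
    [0, 0, 0],
    [0, 0, 0],
    [0, 0, 0],
  ],
  jaw=0.045,
)

```text
time_s: 13.37
position: [0.4404, -0.2876, -0.0214]
tool_rot: [[0.958, -0.285, 0.0], [-0.285, -0.958, -0.0], [0.0, 0.0, -1.0]]
ft_force: [-0.4, 0.2, 0.7]
grip_width: 0.045
```

jog_arm(
  travel=[
    [0, 0, 0.01],
    [0, 0, 0.02],
    [0, 0, 0.03],
    [0, 0, 0.03],
    [0, 0, 0.02],
    [0, 0, 0],
    [0, 0, 0],
  ],
  dr=[
    [0, 0, 0],
    [0, 0, 0],
    [0, 0, 0],
    [0, 0, 0],
    [0, 0, 0],
    [0, 0, 0],
    [0, 0, 0],
  ],
)

```text
time_s: 13.95
position: [0.4405, -0.2877, 0.0899]
tool_rot: [[0.959, -0.285, 0.002], [-0.285, -0.959, -0.002], [0.002, 0.001, -1.0]]
ft_force: [-0.3, 0.1, -0.1]
grip_width: 0.0449
```

```bash
python3 - <<'E'
from h import *
d=snap('wrist','w12.png'); s=observe(); print(s['ft_force'],s['wrist_torque'],s['position'],s['grip_width'],s['q'].round(1))
E
```

```text
[ 0.8676995  -0.1931415  -0.02331961] [-0.00379051  0.00372201  0.00653882] [ 0.44003197 -0.28726103  0.08870867] 0.04484595552653279 [-46.1  25.6  88.    0.   66.4  60.5]
```

View pics/w12.png

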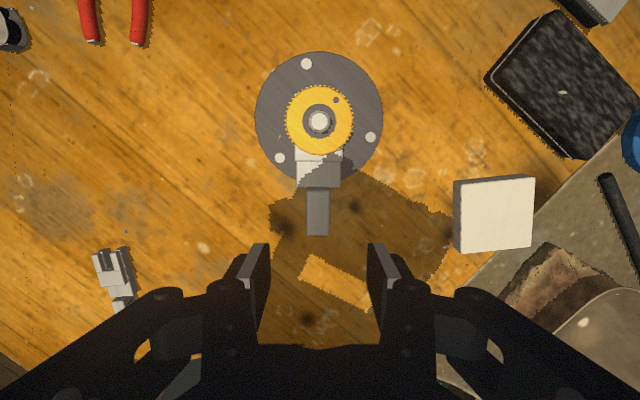

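Gauge is left in place. Now I'll raise over the collar and turn the wrist a half turn counter-clockwise so it has clockwise range.

jog_arm(
  travel=[
    [0, 0, 0.01],
    [0, 0, 0],
    [0.006, -0.002, 0],
    [0.01, -0.003, 0],
    [0.01, -0.003, 0],
    [0.01, -0.003, 0],
    [0.01, -0.003, 0],
    [0.01, -0.003, 0],
    [0.006, -0.0012, 0],
    [0, 0, 0],
    [0, 0, 0],
    [0, 0, 0],
    [0, 0, 0],
    [0, 0, 0],
    [0, 0, 0],
    [0, 0, 0],
    [0, 0, 0],
    [0, 0, 0],
    [0, 0, 0],
    [0, 0, 0],
  ],
  dr=[
    [0, 0, 0.11],
    [0, 0, 0.12],
    [0, 0, 0.12],
    [0, 0, 0.12],
    [0, 0, 0.12],
    [0, 0, 0.12],
    [0, 0, 0.12],
    [0, 0, 0.12],
    [0, 0, 0.12],
    [0, 0, 0.12],
    [0, 0, 0.12],
    [0, 0, 0.12],
    [0, 0, 0.12],
    [0, 0, 0.12],
    [0, 0, 0.12],
    [0, 0, 0.12],
    [0, 0, 0.12],
    [0, 0, 0.12],
    [0, 0, 0.12],
    [0, 0, 0.12],
  ],
  jaw=0.06,
)

```text
time_s: 15.67
position: [0.5016, -0.3052, 0.0971]
tool_rot: [[-0.511, 0.86, -0.002], [0.86, 0.511, 0.002], [0.003, -0.001, -1.0]]
ft_force: [-0.1, 0.2, -0.9]
grip_width: 0.0599
```

jog_arm(
  travel=[
    [0, 0, 0],
    [0, 0, 0],
    [0, 0, 0],
    [0, 0, 0],
    [0, 0, 0],
    [0, 0, 0],
    [0, 0, 0],
    [0, 0, 0],
  ],
  dr=[
    [0, 0, 0.12],
    [0, 0, 0.12],
    [0, 0, 0.12],
    [0, 0, 0.12],
    [0, 0, 0.12],
    [0, 0, 0.12],
    [0, 0, 0],
    [0, 0, 0],
  ],
)

```text
time_s: 16.33
position: [0.5018, -0.3053, 0.0975]
tool_rot: [[-0.948, 0.319, -0.002], [0.319, 0.948, 0.001], [0.002, 0.001, -1.0]]
ft_force: [0.0, 0.2, 0.1]
grip_width: 0.0599
```

```bash
python3 - <<'E'
from h import *
d=snap('wrist','w13.png'); s=observe(); print(s['ft_force'],s['wrist_torque'],s['position'],s['grip_width'],s['q'].round(1),s['tool_rot'].round(3))
E
```

```text
[ 0.38797818 -0.13891665 -0.22690299] [-0.01738629  0.00455834  0.04004959] [ 0.50188995 -0.30541283  0.09774988] 0.060196875943799216 [ -42.9   30.5   77.    -0.    72.6 -114.3] [[-0.948  0.319 -0.001]
 [ 0.319  0.948  0.001]
 [ 0.001  0.001 -1.   ]]
```

View pics/w13.png

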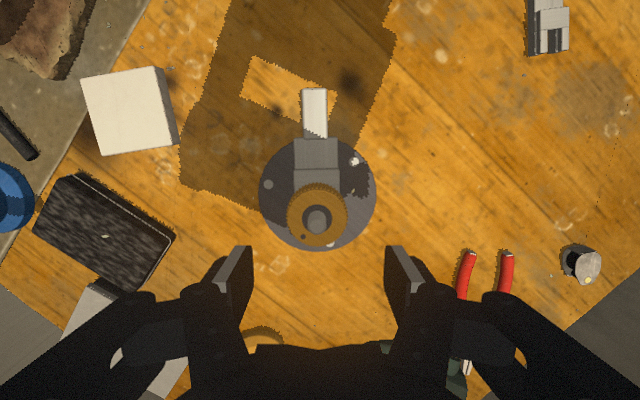

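```bash
python3 - <<'E'
from h import *
d=load('w13'); hsv=cv2.cvtColor(d['color'],cv2.COLOR_RGB2HSV)
cv2.imwrite('pics/c16.png',cv2.resize(cv2.imread('pics/w13.png')[130:260,250:390],None,fx=4.5,fy=4.5,interpolation=cv2.INTER_CUBIC))
print(onz(d,[(316.5,219)],.084))
for z in (.06,.064,.068,.072):
  P=onz(d,[(287,215),(347,215)],z);print(z,P.mean(0).round(4),np.linalg.norm(P[0]-P[1]))
E
```

```text
[[ 0.49778522 -0.30377965  0.084     ]]
0.06 [ 0.5023 -0.305   0.06  ] 0.04092953922754471
0.064 [ 0.5012 -0.3046  0.064 ] 0.04016321115768388
0.068 [ 0.5    -0.3042  0.068 ] 0.03939688308782299
0.072 [ 0.4989 -0.3039  0.072 ] 0.03863055501796213
```

View pics/c16.png

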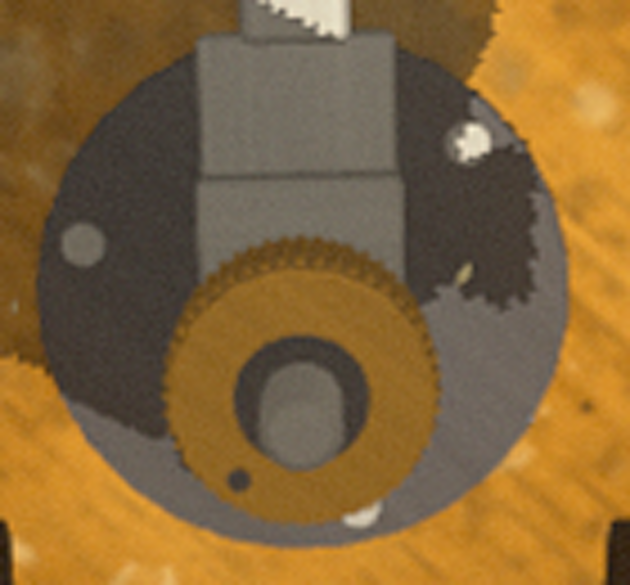

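The rod's top centre is near (317,225), about (0.502,−0.305), under the TCP. The fork is under the collar with its slot end at the rod. I'll descend round the collar.

jog_arm(
  travel=[
    [0, 0, -0.01],
    [0, 0, -0.02],
    [0, 0, -0.02],
    [0, 0, -0.018],
    [0, 0, -0.012],
    [0, 0, -0.006],
    [0, 0, -0.0025],
    [0, 0, 0],
    [0, 0, 0],
  ],
  dr=[
    [0, 0, 0],
    [0, 0, 0],
    [0, 0, 0],
    [0, 0, 0],
    [0, 0, 0],
    [0, 0, 0],
    [0, 0, 0],
    [0, 0, 0],
    [0, 0, 0],
  ],
)

```text
time_s: 17.13
position: [0.5024, -0.3059, 0.0105]
tool_rot: [[-0.949, 0.316, 0.001], [0.316, 0.949, -0.001], [-0.001, -0.0, -1.0]]
ft_force: [0.3, 1.0, -0.1]
grip_width: 0.0601
```

```bash
python3 - <<'E'
from h import *
d=snap('wrist','w14.png'); s=observe(); print(s['ft_force'],s['wrist_torque'],s['position'],s['grip_width'])
snap('side','s14.png'); a=cv2.imread('pics/s14.png')[140:230,270:382]; b=cv2.imread('pics/w14.png')[100:400,120:520]
cv2.imwrite('pics/c17.png',np.hstack([cv2.resize(a,(400,320),interpolation=cv2.INTER_CUBIC),cv2.resize(cv2.convertScaleAbs(b,alpha=1.8,beta=10),(400,320))]))
E
```

```text
[ 0.05456233 -0.40312849  0.43604896] [ 0.02742368 -0.02464814  0.00334764] [ 0.50250892 -0.30594926  0.0107275 ] 0.059931013654131816
```

View pics/c17.png

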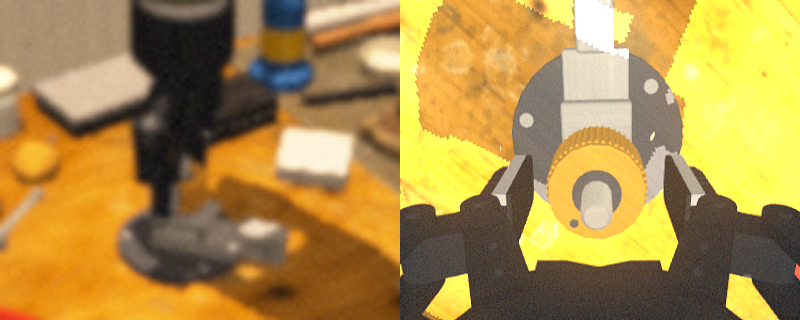

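```bash
python3 - <<'E'
from h import *
d=load('w14'); hsv=cv2.cvtColor(d['color'],cv2.COLOR_RGB2HSV)
y=cv2.inRange(hsv,(15,140,60),(30,255,255)); 
for r in range(270,300,3):
    xs=np.where(y[r,250:390])[0]+250; print(r,xs.min(),xs.max(),end=' | ')
# front-edge ellipse: bottom row & rod
b=cv2.imread('pics/w14.png')[200:340,240:400]; cv2.imwrite('pics/c18.png',cv2.resize(cv2.convertScaleAbs(b,alpha=1.8,beta=10),None,fx=4,fy=4))
for z in (.058,.062,.066,.07,.074):
  P=onz(d,[(267,290),(368,290),(318,322)],z);print(z,P.mean(0).round(4),np.linalg.norm(P[0]-P[1]).round(4),P[2].round(4))
E
```

```text
270 267 366 | 273 266 366 | 276 267 366 | 279 253 383 | 282 253 383 | 285 253 383 | 288 253 384 | 291 252 385 | 294 251 386 | 297 250 387 | 0.058 [ 0.5165 -0.3096  0.058 ] 0.0444 [ 0.5268 -0.3128  0.058 ]
0.062 [ 0.5142 -0.3088  0.062 ] 0.043 [ 0.5241 -0.312   0.062 ]
0.066 [ 0.5118 -0.308   0.066 ] 0.0416 [ 0.5215 -0.3111  0.066 ]
0.07 [ 0.5095 -0.3072  0.07  ] 0.0402 [ 0.5188 -0.3102  0.07  ]
0.074 [ 0.5072 -0.3064  0.074 ] 0.0388 [ 0.5162 -0.3093  0.074 ]
```

View pics/c18.png

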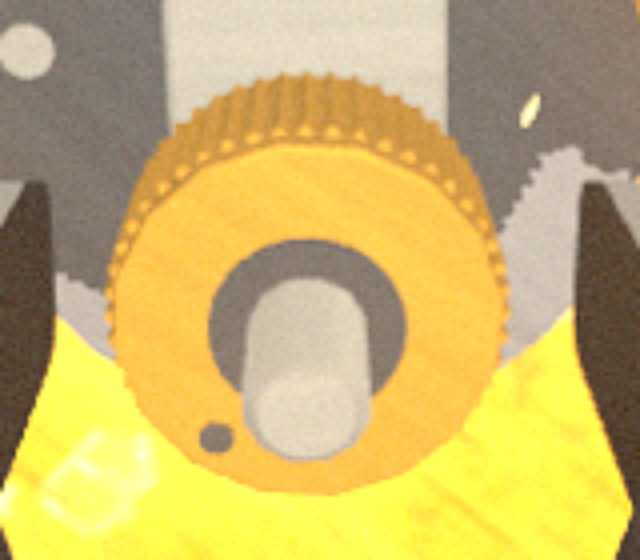

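The collar's top is at about 67 mm, so its underside is at ~41 mm. The fingertips will be at about 48 mm, beside the collar and above the gauge. Closing on it.

jog_arm(
  travel=[
    [0, 0, -0.002],
    [0, 0, 0],
    [0, 0, 0],
    [0, 0, 0],
    [0, 0, 0],
    [0, 0, 0],
  ],
  dr=[
    [0, 0, 0],
    [0, 0, 0],
    [0, 0, 0],
    [0, 0, 0],
    [0, 0, 0],
    [0, 0, 0],
  ],
  jaw=0.0,
  newtons=30,
)

```text
time_s: 17.73
position: [0.5021, -0.3064, 0.0085]
tool_rot: [[-0.949, 0.315, 0.0], [0.315, 0.949, -0.002], [-0.001, -0.001, -1.0]]
ft_force: [-3.3, -4.7, 4.5]
grip_width: 0.0387
```

```bash
cat > r.py <<'E'
from h import *
s=observe(); R=s['tool_rot']; print('t',s['time_s'],'F',s['ft_force'].round(1),'M',s['wrist_torque'].round(3),'p',s['position'].round(4),'w',round(s['grip_width'],4),'yaw',np.degrees(np.arctan2(R[1,0],R[0,0])).round(2),'q',s['q'].round(1)[[0,5]])
E
python3 r.py
```

```text
t 17.7333 F [-3.3 -4.7  4.5] M [-0.617  0.509 -0.011] p [ 0.5021 -0.3064  0.0085] w 0.0387 yaw 161.61 q [ -42.9 -114.5]
```

jog_arm(
  travel=[
    [-0.0003, -0.0005, 0],
    [0, 0, -0.0002],
    [0, 0, -0.0002],
    [0, 0, -0.0002],
    [0, 0, -0.0002],
    [0, 0, -0.0002],
    [0, 0, 0],
    [0, 0, 0],
  ],
  dr=[
    [0, 0, 0],
    [0, 0, -0.04],
    [0, 0, -0.04],
    [0, 0, -0.04],
    [0, 0, -0.04],
    [0, 0, -0.04],
    [0, 0, 0],
    [0, 0, 0],
  ],
)

```text
time_s: 18.4
position: [0.502, -0.3066, 0.0076]
tool_rot: [[-0.867, 0.498, 0.001], [0.498, 0.867, -0.001], [-0.001, -0.001, -1.0]]
ft_force: [-2.2, -3.8, 6.1]
grip_width: 0.0389
```

```bash
python3 r.py
```

```text
t 18.4 F [-2.2 -3.8  6.1] M [-0.461  0.44  -0.105] p [ 0.502  -0.3066  0.0076] w 0.0389 yaw 150.13 q [ -42.9 -103.1]
```

jog_arm(
  travel=[
    [0, 0, -0.0002],
    [0, 0, -0.0002],
    [0, 0, -0.0002],
    [0, 0, -0.0002],
    [0, 0, -0.0002],
    [0, 0, 0],
  ],
  dr=[
    [0, 0, -0.04],
    [0, 0, -0.04],
    [0, 0, -0.04],
    [0, 0, -0.04],
    [0, 0, -0.04],
    [0, 0, 0],
  ],
)

```text
time_s: 18.9
position: [0.5019, -0.3068, 0.0066]
tool_rot: [[-0.75, 0.662, 0.0], [0.662, 0.75, -0.001], [-0.001, -0.001, -1.0]]
ft_force: [-3.2, -3.3, 5.3]
grip_width: 0.0391
```

```bash
python3 r.py; python3 - <<'E'
from h import *
d=snap('wrist','w15.png')
b=cv2.imread('pics/w15.png')[160:360,200:440]; cv2.imwrite('pics/c19.png',cv2.resize(cv2.convertScaleAbs(b,alpha=1.8,beta=10),None,fx=3,fy=3))
E
```

```text
t 18.9 F [-3.2 -3.3  5.3] M [-0.629  0.625 -0.091] p [ 0.5019 -0.3068  0.0066] w 0.0391 yaw 138.58 q [-42.9 -91.5]
```

View pics/c19.png

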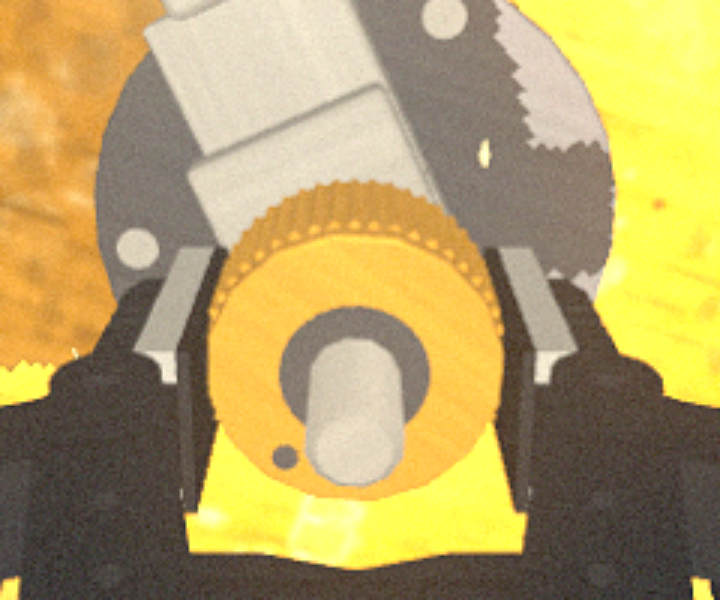

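The hole in the collar's face keeps its place relative to the gripper, so the collar turns with it. Torque is about −0.095 N·m running free. Continuing.

jog_arm(
  travel=[
    [0, 0, -0.0002],
    [0, 0, -0.0002],
    [0, 0, -0.0002],
    [0, 0, -0.0002],
    [0, 0, -0.0002],
    [0, 0, 0],
    [0, 0, 0],
  ],
  dr=[
    [0, 0, -0.04],
    [0, 0, -0.04],
    [0, 0, -0.04],
    [0, 0, -0.04],
    [0, 0, -0.04],
    [0, 0, 0],
    [0, 0, 0],
  ],
)

```text
time_s: 19.53
position: [0.5017, -0.307, 0.0056]
tool_rot: [[-0.605, 0.796, 0.0], [0.796, 0.605, -0.002], [-0.001, -0.001, -1.0]]
ft_force: [-3.9, -4.2, 6.9]
grip_width: 0.0392
```

```bash
cat > m.py <<'E'
from h import *
L=[]
for i in range(4):
    if i: get_image('wrist')
    s=observe(); L.append(np.r_[s['ft_force'],s['wrist_torque']])
R=s['tool_rot'];L=np.array(L)
print('t',round(s['time_s'],2),'F',L[:,:3].mean(0).round(1),'Mz',L[:,5].round(3),L[:,5].mean().round(3),'p',s['position'].round(4),'w',round(s['grip_width'],4),'yaw',np.degrees(np.arctan2(R[1,0],R[0,0])).round(2))
E
python3 m.py
```

```text
t 19.68 F [-4.3 -4.3  6.6] Mz [-0.114 -0.092 -0.132 -0.099] -0.109 p [ 0.5017 -0.307   0.0057] w 0.0394 yaw 127.22
```

jog_arm(
  travel=[
    [0, 0, -0.0002],
    [0, 0, -0.0002],
    [0, 0, 0],
    [0, 0, 0],
  ],
  dr=[
    [0, 0, -0.04],
    [0, 0, -0.04],
    [0, 0, 0],
    [0, 0, 0],
  ],
)

```text
time_s: 20.02
position: [0.5016, -0.307, 0.0053]
tool_rot: [[-0.539, 0.842, 0.0], [0.842, 0.539, -0.002], [-0.001, -0.001, -1.0]]
ft_force: [-4.7, -4.9, 7.5]
grip_width: 0.039
```

```bash
python3 m.py
```

```text
t 20.17 F [-4.9 -4.7  7.2] Mz [-0.109 -0.107 -0.077 -0.133] -0.106 p [ 0.5016 -0.3071  0.0052] w 0.0391 yaw 122.64
```

jog_arm(
  travel=[
    [0, 0, -0.0002],
    [0, 0, -0.0002],
    [0, 0, 0],
    [0, 0, 0],
  ],
  dr=[
    [0, 0, -0.04],
    [0, 0, -0.04],
    [0, 0, 0],
    [0, 0, 0],
  ],
)

```text
time_s: 20.5
position: [0.5016, -0.3071, 0.0049]
tool_rot: [[-0.47, 0.883, -0.0], [0.883, 0.47, -0.002], [-0.002, -0.001, -1.0]]
ft_force: [-6.1, -6.2, 7.3]
grip_width: 0.039
```

```bash
python3 m.py
```

```text
t 20.65 F [-5.7 -5.5  7.1] Mz [-0.09  -0.098 -0.113 -0.111] -0.103 p [ 0.5016 -0.3071  0.0048] w 0.039 yaw 118.05
```

jog_arm(
  travel=[
    [-0.0003, -0.0003, 0],
    [0, 0, -0.0002],
    [0, 0, -0.0002],
    [0, 0, 0],
    [0, 0, 0],
  ],
  dr=[
    [0, 0, -0.04],
    [0, 0, -0.04],
    [0, 0, -0.04],
    [0, 0, 0],
    [0, 0, 0],
  ],
)

```text
time_s: 21.07
position: [0.5014, -0.3072, 0.0043]
tool_rot: [[-0.361, 0.933, 0.0], [0.932, 0.361, -0.001], [-0.001, -0.0, -1.0]]
ft_force: [-5.0, -4.2, 5.6]
grip_width: 0.0387
```

```bash
python3 m.py
```

```text
t 21.22 F [-4.6 -4.   5.8] Mz [-0.051 -0.118 -0.121 -0.081] -0.093 p [ 0.5014 -0.3072  0.0043] w 0.039 yaw 111.18
```

jog_arm(
  travel=[
    [0, 0, -0.0001],
    [0, 0, -0.0002],
    [0, 0, -0.0002],
    [0, 0, 0],
    [0, 0, 0],
  ],
  dr=[
    [0, 0, -0.04],
    [0, 0, -0.04],
    [0, 0, -0.04],
    [0, 0, 0],
    [0, 0, 0],
  ],
)

```text
time_s: 21.63
position: [0.5013, -0.3072, 0.0038]
tool_rot: [[-0.247, 0.969, -0.0], [0.969, 0.247, -0.001], [-0.001, -0.001, -1.0]]
ft_force: [-4.8, -4.0, 5.6]
grip_width: 0.0392
```

```bash
python3 m.py; python3 - <<'E'
from h import *
d=snap('wrist','w16.png'); snap('side','s16.png')
b=cv2.imread('pics/w16.png')[100:360,180:460]; a=cv2.imread('pics/s16.png')[150:230,280:380]
cv2.imwrite('pics/c20.png',np.hstack([cv2.resize(cv2.convertScaleAbs(b,alpha=1.8,beta=10),(400,371)),cv2.resize(a,(400,371),interpolation=cv2.INTER_CUBIC)]))
E
```

```text
t 21.78 F [-4.8 -4.7  5.4] Mz [-0.08  -0.133 -0.091 -0.086] -0.097 p [ 0.5013 -0.3072  0.0038] w 0.0391 yaw 104.31
```

View pics/c20.png

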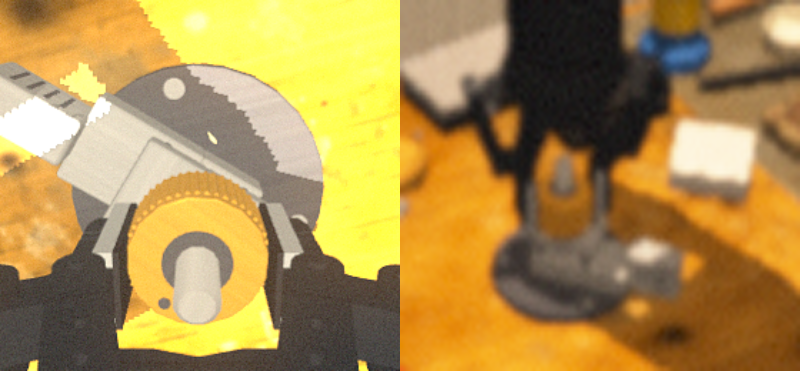

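No contact yet after 1.0 rad. Continuing and watching Mz and Fz.

jog_arm(
  travel=[
    [-0.0002, -0.0002, -0.0001],
    [0, 0, -0.0002],
    [0, 0, -0.0002],
    [0, 0, 0],
    [0, 0, 0],
  ],
  dr=[
    [0, 0, -0.04],
    [0, 0, -0.04],
    [0, 0, -0.04],
    [0, 0, 0],
    [0, 0, 0],
  ],
)

```text
time_s: 22.3
position: [0.5011, -0.3072, 0.0033]
tool_rot: [[-0.129, 0.992, -0.0], [0.992, 0.129, -0.001], [-0.001, -0.0, -1.0]]
ft_force: [-5.2, -3.4, 5.9]
grip_width: 0.0393
```

```bash
python3 m.py
```

```text
t 22.45 F [-4.6 -3.5  6.3] Mz [-0.051 -0.07  -0.068 -0.077] -0.066 p [ 0.5011 -0.3072  0.0033] w 0.039 yaw 97.44
```

jog_arm(
  travel=[
    [0, 0, -0.0002],
    [0, 0, -0.0002],
    [0, 0, 0],
    [0, 0, 0],
  ],
  dr=[
    [0, 0, -0.04],
    [0, 0, -0.04],
    [0, 0, 0],
    [0, 0, 0],
  ],
)

```text
time_s: 22.78
position: [0.501, -0.3073, 0.003]
tool_rot: [[-0.05, 0.999, -0.0], [0.999, 0.05, -0.001], [-0.001, -0.0, -1.0]]
ft_force: [-6.1, -4.2, 7.3]
grip_width: 0.0392
```

```bash
python3 m.py
```

```text
t 22.93 F [-5.2 -4.1  7.5] Mz [-0.016 -0.04   0.032 -0.025] -0.012 p [ 0.5011 -0.3073  0.003 ] w 0.0388 yaw 92.86
```

jog_arm(
  travel=[
    [0, 0, -0.0002],
    [0, 0, -0.0002],
    [0, 0, 0],
    [0, 0, 0],
  ],
  dr=[
    [0, 0, -0.04],
    [0, 0, -0.04],
    [0, 0, 0],
    [0, 0, 0],
  ],
)

```text
time_s: 23.27
position: [0.5009, -0.3073, 0.0028]
tool_rot: [[0.03, 1.0, -0.001], [1.0, -0.03, -0.001], [-0.001, -0.0, -1.0]]
ft_force: [-7.5, -3.0, 8.6]
grip_width: 0.0392
```

```bash
python3 m.py
```

```text
t 23.42 F [-6.4 -3.4  8.7] Mz [ 0.052  0.035  0.031 -0.042] 0.019 p [ 0.5009 -0.3073  0.0028] w 0.0391 yaw 88.29
```

Mz is drifting in the positive direction, from −0.10 to +0.02. I want to see why before turning further.

```bash
python3 - <<'E'
from h import *
d=snap('wrist','w17.png'); snap('side','s17.png'); s=observe(); print(s['q'].round(2),s['wrist_torque'],s['joint_efforts'].round(2))
b=cv2.imread('pics/w17.png')[100:360,180:460]; a=cv2.imread('pics/s17.png')[150:230,280:380]
cv2.imwrite('pics/c21.png',np.hstack([cv2.resize(cv2.convertScaleAbs(b,alpha=1.8,beta=10),(400,371)),cv2.resize(cv2.convertScaleAbs(a,alpha=1.5,beta=10),(400,371),interpolation=cv2.INTER_CUBIC)]))
E
```

```text
[-4.302e+01  3.703e+01  8.298e+01 -8.000e-02  5.996e+01 -4.127e+01] [-0.54391729  1.10353672  0.089693  ] [  3.6  -47.74 -16.22   1.5   -0.61   0.05]
```

View pics/c21.png

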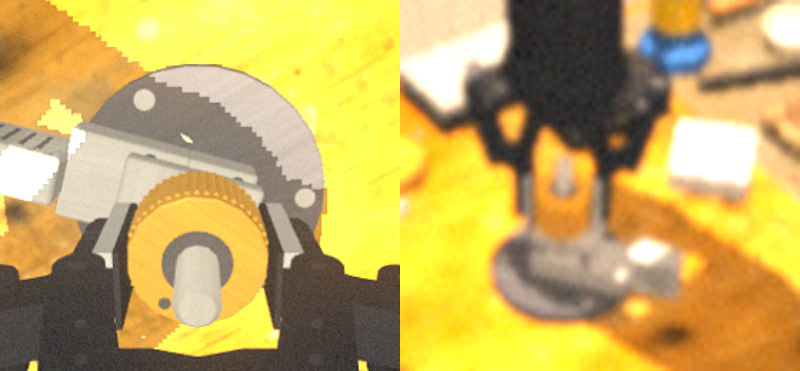

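The steps of +0.03, +0.05 and +0.03 N·m per 0.08 rad match the pad's 25 N/mm plus the bearing drag. So the collar is probably already nipping, at roughly 20–26 N. I'll back off at once.

jog_arm(
  travel=[
    [0, 0, 0.0002],
    [0, 0, 0.0002],
    [0, 0, 0.0002],
    [0, 0, 0],
    [0, 0, 0],
  ],
  dr=[
    [0, 0, 0.04],
    [0, 0, 0.04],
    [0, 0, 0.04],
    [0, 0, 0],
    [0, 0, 0],
  ],
)

```text
time_s: 23.93
position: [0.5011, -0.3073, 0.0032]
tool_rot: [[-0.09, 0.996, -0.0], [0.996, 0.09, -0.001], [-0.001, -0.0, -1.0]]
ft_force: [-5.5, -3.5, 7.6]
grip_width: 0.0394
```

```bash
python3 m.py
```

```text
t 24.08 F [-5.2 -3.9  6.9] Mz [-0.002  0.11   0.12   0.111] 0.085 p [ 0.5011 -0.3073  0.0032] w 0.0391 yaw 95.16
```

jog_arm(
  travel=[
    [0, 0, 0.0002],
    [0, 0, 0.0002],
    [0, 0, 0.0002],
    [0, 0, 0.0002],
    [0, 0, 0],
    [0, 0, 0],
  ],
  dr=[
    [0, 0, 0.04],
    [0, 0, 0.04],
    [0, 0, 0.04],
    [0, 0, 0.04],
    [0, 0, 0],
    [0, 0, 0],
  ],
)

```text
time_s: 24.58
position: [0.5012, -0.3072, 0.0038]
tool_rot: [[-0.248, 0.969, 0.0], [0.969, 0.248, -0.001], [-0.001, -0.0, -1.0]]
ft_force: [-2.6, -3.3, 3.9]
grip_width: 0.0392
```

```bash
python3 m.py
```

```text
t 24.73 F [-3.5 -3.3  4.7] Mz [0.028 0.017 0.001 0.063] 0.027 p [ 0.5013 -0.3072  0.0038] w 0.039 yaw 104.33
```

I'll take the readings while still turning, so the friction's sign is known, at slow speed from here where it's free.

jog_arm(
  travel=[
    [0, 0, 0],
    [0, 0, -0.0001],
    [0, 0, 0],
    [0, 0, 0],
    [0, 0, -0.0001],
  ],
  dr=[
    [0, 0, -0.01],
    [0, 0, -0.01],
    [0, 0, -0.01],
    [0, 0, -0.01],
    [0, 0, -0.01],
  ],
)

```text
time_s: 25.15
position: [0.5012, -0.3072, 0.0036]
tool_rot: [[-0.198, 0.98, -0.0], [0.98, 0.198, -0.001], [-0.001, -0.0, -1.0]]
ft_force: [-4.5, -4.2, 4.2]
grip_width: 0.0389
```

```bash
python3 m.py
```

```text
t 25.3 F [-4.1 -4.4  4.3] Mz [0.096 0.044 0.068 0.026] 0.059 p [ 0.5012 -0.3072  0.0036] w 0.0391 yaw 101.46
```

jog_arm(
  travel=[
    [0, 0, 0],
    [0, 0, -0.0001],
    [0, 0, 0],
    [0, 0, -0.0001],
  ],
  dr=[
    [0, 0, -0.01],
    [0, 0, -0.01],
    [0, 0, -0.01],
    [0, 0, -0.01],
  ],
)

```text
time_s: 25.63
position: [0.5012, -0.3073, 0.0035]
tool_rot: [[-0.159, 0.987, -0.0], [0.987, 0.159, -0.001], [-0.001, -0.0, -1.0]]
ft_force: [-4.4, -4.2, 5.6]
grip_width: 0.039
```

```bash
python3 m.py
```

```text
t 25.78 F [-4.5 -4.2  4.8] Mz [0.147 0.109 0.072 0.068] 0.099 p [ 0.5012 -0.3072  0.0034] w 0.0392 yaw 99.17
```

jog_arm(
  travel=[
    [0, 0, 0],
    [0, 0, -0.0001],
    [0, 0, 0],
    [0, 0, -0.0001],
  ],
  dr=[
    [0, 0, -0.01],
    [0, 0, -0.01],
    [0, 0, -0.01],
    [0, 0, -0.01],
  ],
)

```text
time_s: 26.12
position: [0.5011, -0.3073, 0.0033]
tool_rot: [[-0.12, 0.993, -0.0], [0.993, 0.12, -0.001], [-0.001, -0.0, -1.0]]
ft_force: [-5.2, -3.1, 7.1]
grip_width: 0.0389
```

```bash
python3 m.py
```

```text
t 26.27 F [-4.5 -3.6  6.5] Mz [0.148 0.131 0.139 0.155] 0.143 p [ 0.5011 -0.3073  0.0033] w 0.0388 yaw 96.89
```

Read this way, torque rises 0.06 → 0.10 → 0.143 N·m over yaw 101.5 → 96.9°. Friction takes 0.08, so the nip is about 9–12 N, and geometry from first contact at ~101° gives about 9 N. That's on target, so I'll let go.

jog_arm(
  travel=[
    [0, 0, 0],
    [0, 0, 0],
    [0, 0, 0],
    [0, 0, 0],
    [0, 0, 0],
  ],
  dr=[
    [0, 0, 0],
    [0, 0, 0],
    [0, 0, 0],
    [0, 0, 0],
    [0, 0, 0],
  ],
  jaw=0.065,
)

```text
time_s: 26.68
position: [0.5014, -0.3064, 0.0026]
tool_rot: [[-0.12, 0.993, -0.0], [0.993, 0.12, 0.0], [0.0, -0.0, -1.0]]
ft_force: [-0.4, 0.5, 0.3]
grip_width: 0.0653
```

```bash
python3 m.py; python3 - <<'E'
from h import *
d=snap('wrist','w18.png')
b=cv2.imread('pics/w18.png')[100:360,180:460]
cv2.imwrite('pics/c22.png',cv2.resize(cv2.convertScaleAbs(b,alpha=1.8,beta=10),(640,594)))
E
```

```text
t 26.83 F [-0.2  0.  -0.4] Mz [ 0.009 -0.027  0.029 -0.011] 0.0 p [ 0.5014 -0.3065  0.0027] w 0.065 yaw 96.88
```

View pics/c22.png

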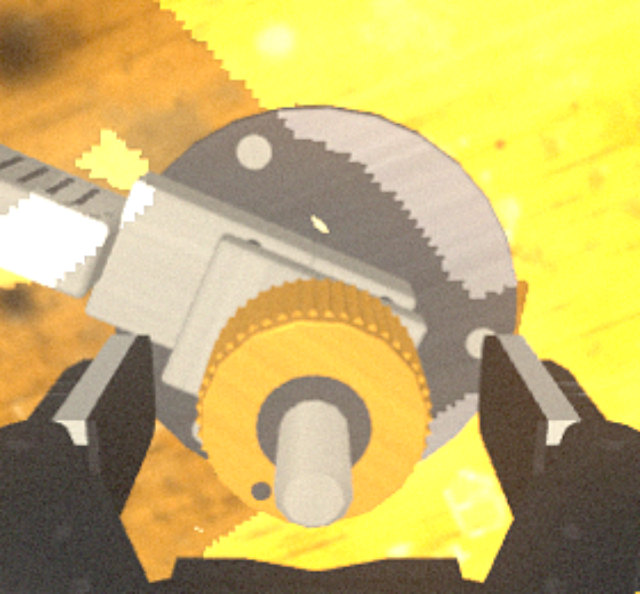

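Released: the wrist reads zero force and moment, and the collar's hole hasn't moved relative to the gripper, so the collar didn't back off. Retreating straight up.

jog_arm(
  travel=[
    [0, 0, 0.005],
    [0, 0, 0.015],
    [0, 0, 0.025],
    [0, 0, 0.03],
    [0, 0, 0.03],
    [0, 0, 0.015],
    [0, 0, 0],
    [0, 0, 0],
  ],
  dr=[
    [0, 0, 0],
    [0, 0, 0],
    [0, 0, 0],
    [0, 0, 0],
    [0, 0, 0],
    [0, 0, 0],
    [0, 0, 0],
    [0, 0, 0],
  ],
)

```text
time_s: 27.55
position: [0.5015, -0.3067, 0.1235]
tool_rot: [[-0.12, 0.993, 0.001], [0.993, 0.12, -0.001], [-0.001, 0.001, -1.0]]
ft_force: [0.0, -0.2, -0.5]
grip_width: 0.0645
```

```bash
python3 m.py; python3 - <<'E'
from h import *
d=snap('wrist','w19.png'); t=snap('top','t19.png'); s=snap('side','s19.png')
b=cv2.imread('pics/w19.png')[60:300,160:480]; a=cv2.imread('pics/s19.png')[150:240,270:390]
cv2.imwrite('pics/c23.png',np.hstack([cv2.resize(cv2.convertScaleAbs(b,alpha=1.5,beta=10),(400,300)),cv2.resize(cv2.convertScaleAbs(a,alpha=1.3,beta=10),(400,300),interpolation=cv2.INTER_CUBIC)]))
# bystander check: compare side views
a0=cv2.imread('pics/side0.png'); a1=cv2.imread('pics/s19.png')
cv2.imwrite('pics/c24.png',np.hstack([a0[130:310,190:400],a1[130:310,190:400]]))
E
```

```text
t 27.7 F [-0.1  0.3 -0. ] Mz [ 0.043 -0.015  0.041 -0.009] 0.015 p [ 0.5009 -0.3062  0.1215] w 0.0653 yaw 96.87
```

View pics/c23.png

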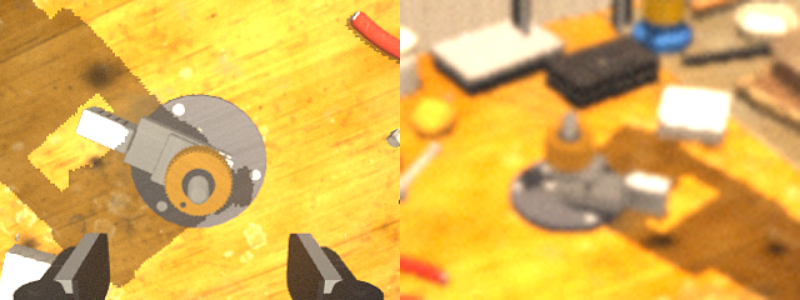

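View pics/c24.png

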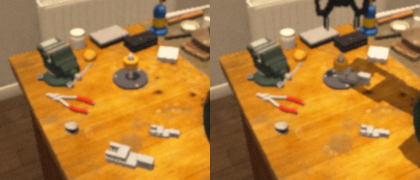

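The collar sits on the fork's plate and the bystanders haven't moved. One last check of the seat distance.

```bash
python3 - <<'E'
from h import *
d=load('w19')
b=cv2.imread('pics/w19.png')[130:240,210:380]; cv2.imwrite('pics/c25.png',cv2.resize(cv2.convertScaleAbs(b,alpha=1.5,beta=10),None,fx=4.5,fy=4.5,interpolation=cv2.INTER_CUBIC))
E
```

```text
(no output)
```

View pics/c25.png

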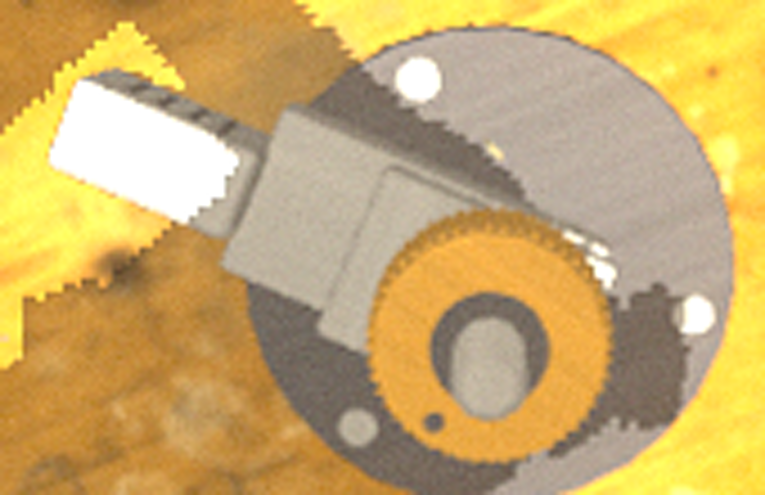

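```bash
python3 - <<'E'
from h import *
d=load('w19')
f=lambda p:[(210+x/4.5-.4,130+y/4.5-.4) for x,y in p]
rod=onz(d,f([(490,383)]),.084)[0]
foot=onz(d,f([(490,262)]),.008)[0]
B=onz(d,f([(80,78),(50,158)]),.034)   # rear top corners of block
pr=onz(d,f([(388,168),(318,330)]),.033) # plate rear corners
print('rod',rod,'foot c',foot)
for n,X,off in(('rear',B.mean(0),66+18),('plate rear',pr.mean(0),66-39)):
  print(n,X.round(4),'dist to rod',np.linalg.norm((rod-X)[:2])*1000,'foot',np.linalg.norm((foot-X)[:2])*1000,'expect',off)
v=pr.mean(0)-B.mean(0);v/=np.linalg.norm(v);w=rod-B.mean(0);print('lat mm',(v[0]*w[1]-v[1]*w[0])*1000,'width',np.linalg.norm(pr[0]-pr[1]))
E
```

```text
rod [ 0.50217137 -0.30463127  0.084     ] foot c [ 0.50181751 -0.30200951  0.008     ]
rear [ 0.4224 -0.2795  0.034 ] dist to rod 83.64486753219717 foot 82.55513311254077 expect 84
plate rear [ 0.4759 -0.2976  0.033 ] dist to rod 27.208072101435988 foot 26.299821786871625 expect 27
lat mm 1.7120327374846727 width 0.03316031497123165
```

Seated: block rear to rod is 83.6 mm (84 expected) and plate rear to rod is 27.2 mm (27 expected). Handing in.

```bash
python3 -c "
from h import *
print(close_job())"
```

```text
the job is handed in; nothing more can be done
None
```

The gauge is seated flat on the stand's foot with the rod at the slot's end, and the collar is left nipped on it at an estimated 9–12 N. I handed the job in at about 28 s; no verdict is reported.

**What I did:** I picked up the larger gauge, slid it under the collar and pushed until the rod met the slot's end at about 13 N. Then I turned the collar clockwise until it nipped, let go and rose clear.

**Last checks:**
- **Seat:** In the final picture the rod is 83.6 mm from the grip block's rear (84 expected) and 27.2 mm from the plate's rear (27 expected). It is 1.7 mm to one side, inside the 4 mm limit but close to the slot's 2 mm play.
- **Release:** The wrist reads zero force, and the collar did not turn back when released.
- **Bystanders:** The side pictures before and after show no movement of them.

**What went wrong or disagreed:**
- **Fingertip position:** The fingertips are about 37 mm above the reported TCP, so the first grasp closed on air. I corrected for this afterwards.
- **First nip too tight:** Torque read at rest was misleading, so I first turned too far, to an estimated 20–26 N. I backed off and nipped again using torque read while turning.
- **Nip force:** It is inferred from torque with the stated thread friction and was never measured directly, so I can't confirm that the first nip stayed under 30 N.

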